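# Put the right lid on each poured candle

### The arm

A 6-joint arm with a two-finger parallel gripper is mounted at the origin on a cart in front of the work surface, level with it; the furniture and walls round the work are solid. World frame = base frame: x ahead of the robot, y to its left, z up, the work surface at z = 0. Lengths are in m, angles in rad, forces in N, time in s.
With the tool pointing down it reaches from about 0.325 to 0.875 m from the base axis. Payload 4.4 kg.
Tool frame: the origin (TCP) lies at the very end of the fingers, on their centre line; the grasp point (between the pads) lies 19 mm behind it; z points along the fingers, x is the direction in which the jaws open and shut, and the axes are right-handed (so a half turn about z gives the same grasp; the last joint's range is limited). The gripper opens to 85 mm and grips with 20 to 120 N. Pads are 22 mm wide; open, the fingers measure 114 mm over their backs; the gripper's body (76 mm by 85 mm) begins 54 mm behind the grasp point. The pads swing forward as they close: fully open they stand 13 mm farther back than shut.
Start: joints at [0.968, 0.207, 1.542, -0, 1.393, -0.15], TCP at [0.252, 0.517, 0.231] pointing down, gripper open.
Joint ranges: [-2.73, 2.73], [-0.86, 2.22], [0.23, 2.46], [-1.11, 4.25], [0.08, 2.63], [-2.82, 2.82]. Speed limits (rad/s): [2.79, 2.79, 3.14, 3.14, 3.14, 3.14].

### API

Orientations are given as a rotation vector (axis times angle).
In Python, from cell import r, capture, ticket gives the robot as it stands. The module is installed in compiled form; this text tells all that it offers.
- The arm moves only by the tool apply_moves, never from a script. Its argument "rows" is a list of rows, each a list of 4 numbers: the shift along the world's x, y, z in mm, then the turn about the world's z in rad. A call has 1 to 8 rows; each row is the pose to reach, as a shift and turn from the pose commanded when the call began; what a row does not reach only later rows make up. A row lasts 1/10 s, in which the tool goes at most 50 mm and 8.59 degrees, less where a joint would pass 70% of its speed; a pose out of reach is approached as far as the arm can. A call with a gripper value outside its range is refused whole. "claw" is the closure, from -1 (fully open) to 1 (shut), set as the call begins (left out, the last holds). The fingers move at their own pace and stop on an object; "force" is the grip in N (left out, the last holds). Time passes only in rows, so rows that repeat a pose let the fingers close. It gives the time, the measured TCP pose, the force and the opening at its end, in the units of the state.
- r.state(): the state, without advancing time (a new reading comes with each control period).
- capture(name): name is "scene" or "top"; returns a dict with "image" (384x512x3 uint8, red, green, blue), "z_map" (384x512 float32, m along the optical axis (not along the pixel's ray), 0 where there is no reading), "intrinsics" (3x3 intrinsics, pixels), "k1" (the pictures are not rectified: a ray, as slopes to the right and down, at radius r is drawn at 1 + k1 r^2 times it, then the intrinsics apply), "xyz" and "orientation" of the camera in the world. Camera axes: x right, y down, z forward; pixel columns grow to the right and rows downward; lengths in m; the calibration is good to about 2 mm. A picture is of the moment at which its call begins.
- ticket.hand_in(): hands the job in, once; it reports no verdict.
The state is a dict: "clock": time; "q": joint angles; "qvel": joint speeds; "tau": joint torques, N m; "eef_pos": TCP position; "orientation": TCP orientation; "contact_force": force on the tool from outside, world axes, zero at the start; "torque": the same for the moment, N m; "finger_gap": opening from 0.0 (shut) to 1.0 (fully open).
Only numpy, scipy, OpenCV 4.12 (cv2) and the standard library are available. Lean on these libraries where they do the work, as an engineer would, in place of code of your own. Each camera call takes 0.05 s, during which the arm holds its last target.

### The job

Close the four poured candles for curing: put each wooden lid on the poured jar of its own size, cork plug down in the mouth and the wooden disc lying flat on the rim all round. Leave the empty jar open, and leave all five jars standing where they are.

Things in the scene. Friction and masses are not known exactly. Their poses are not given: they have to be found in the camera images.
- lid_60_knob (a point): Loose wooden jar lid, smallest of four, standing knob up: disc 60 mm across, 8 mm thick; tapered cork plug beneath, 12 mm deep, 45 mm across under the disc, 34 mm at its foot; round knob above, 26 mm across, 32 mm tall. Point: on the knob's axis where it is best gripped, 10 mm below its top, 22 mm above the disc, 30 mm above the disc's underside, 42 mm above the plug's foot. z: lid's axis, up.
- lid_72_knob (a point): Loose wooden jar lid, second smallest of four, standing knob up: disc 72 mm across, 8 mm thick; tapered cork plug beneath, 12 mm deep, 57 mm across under the disc, 46 mm at its foot; round knob above, 26 mm across, 32 mm tall. Point: on the knob's axis where it is best gripped, 10 mm below its top, 22 mm above the disc, 30 mm above the disc's underside, 42 mm above the plug's foot. z: lid's axis, up.
- lid_84_knob (a point): Loose wooden jar lid, second largest of four, standing knob up: disc 84 mm across, 8 mm thick; tapered cork plug beneath, 12 mm deep, 69 mm across under the disc, 58 mm at its foot; round knob above, 26 mm across, 32 mm tall. Point: on the knob's axis where it is best gripped, 10 mm below its top, 22 mm above the disc, 30 mm above the disc's underside, 42 mm above the plug's foot. z: lid's axis, up.
- lid_96_knob (a point): Loose wooden jar lid, largest of four, standing knob up: disc 96 mm across, 8 mm thick; tapered cork plug beneath, 12 mm deep, 81 mm across under the disc, 70 mm at its foot; round knob above, 26 mm across, 32 mm tall. Point: on the knob's axis where it is best gripped, 10 mm below its top, 22 mm above the disc, 30 mm above the disc's underside, 42 mm above the plug's foot. z: lid's axis, up.
- jar_60_mouth (a point): Poured candle: loose round jar of matt charcoal stoneware, 60 mm across, 60 mm high, wall 5 mm (mouth 50 mm wide), cream-coloured set wax to 25 mm below the rim, short wick tip. The 60 mm lid fits: its disc rests on the rim, flush with the jar's outside. Point: centre of the mouth at rim height; z: jar's axis, up.
- jar_72_mouth (a point): Poured candle: loose round jar of matt charcoal stoneware, 72 mm across, 60 mm high, wall 5 mm (mouth 62 mm wide), cream-coloured set wax to 25 mm below the rim, short wick tip. The 72 mm lid fits: its disc rests on the rim, flush with the jar's outside. Point: centre of the mouth at rim height; z: jar's axis, up.
- jar_84_mouth (a point): Poured candle: loose round jar of matt charcoal stoneware, 84 mm across, 60 mm high, wall 5 mm (mouth 74 mm wide), cream-coloured set wax to 25 mm below the rim, short wick tip. The 84 mm lid fits: its disc rests on the rim, flush with the jar's outside. Point: centre of the mouth at rim height; z: jar's axis, up.
- jar_96_mouth (a point): Poured candle: loose round jar of matt charcoal stoneware, 96 mm across, 60 mm high, wall 5 mm (mouth 86 mm wide), cream-coloured set wax to 25 mm below the rim, short wick tip. The 96 mm lid fits: its disc rests on the rim, flush with the jar's outside. Point: centre of the mouth at rim height; z: jar's axis, up.
- jar_empty_mouth (a point): Empty jar of the same charcoal stoneware, 72 mm across, 60 mm high, wall 5 mm, with no wax in it: one sees its bare dark floor. Same size as one of the poured jars. It stays open. This point is the centre of the mouth at rim height; z is the jar's axis, up.
- wax_urn: Fixed black wax urn behind the jars, in the way of wide swings: keep the arm clear of it; nothing is done with it. Round, about 280 mm across (handles at both sides: 330 mm over them), 410 mm high with lid and knob. Origin: on the table, 30 mm nearer the robot than its axis; its tap reaches 175 mm from the origin towards the robot, 70 to 175 mm up. Upright, x away from the robot.
There are look-alikes about, which are no part of the job. What is shaped like the part that bears jar_72_mouth but purple or red is not meant.

How it is judged:
At the end, for the whole second after the job is handed in: Each of the four lids sits in the poured jar of its own diameter: centred within 8 mm, its disc within 3 mm of lying on the rim and level with the jar within 0.06 rad; all five jars stand upright on the table within 30 mm of where they stood; all is released and at rest (horizontal distance between lid_60_knob and jar_60_mouth below 0.008 m and z of lid_60_knob in the frame of jar_60_mouth between 0.027 and 0.033 m and angle between the z axis of lid_60_knob and the z axis of jar_60_mouth, either way round below 0.06 rad and linear speed of each of lid_60, lid_72, lid_84, lid_96, jar_60, jar_72, jar_84, jar_96, jar_empty below 0.01 m/s and horizontal distance between lid_72_knob and jar_72_mouth below 0.008 m and z of lid_72_knob in the frame of jar_72_mouth between 0.027 and 0.033 m and angle between the z axis of lid_72_knob and the z axis of jar_72_mouth, either way round below 0.06 rad and horizontal distance between lid_84_knob and jar_84_mouth below 0.008 m and z of lid_84_knob in the frame of jar_84_mouth between 0.027 and 0.033 m and angle between the z axis of lid_84_knob and the z axis of jar_84_mouth, either way round below 0.06 rad and horizontal distance between lid_96_knob and jar_96_mouth below 0.008 m and z of lid_96_knob in the frame of jar_96_mouth between 0.027 and 0.033 m and angle between the z axis of lid_96_knob and the z axis of jar_96_mouth, either way round below 0.06 rad and angle between each of jar_60_mouth, jar_72_mouth, jar_84_mouth, jar_96_mouth, jar_empty_mouth's own z axis and vertical below 0.06 rad and height (world z) of each of jar_60_mouth, jar_72_mouth, jar_84_mouth, jar_96_mouth, jar_empty_mouth below 0.064 m and distance of each of jar_60_mouth, jar_72_mouth, jar_84_mouth, jar_96_mouth, jar_empty_mouth from where it was at the start of the episode below 0.03 m); the robot touches nothing.
It fails at once if a jar is tipped over or shoved more than 4 cm from its place (angle between any of jar_60_mouth, jar_72_mouth, jar_84_mouth, jar_96_mouth, jar_empty_mouth's own z axis and vertical above 0.5 rad or distance of any of jar_60_mouth, jar_72_mouth, jar_84_mouth, jar_96_mouth, jar_empty_mouth from where it was at the start of the episode above 0.04 m).
It also fails if it takes over 120 s, if anything falls off the work surface, if the arm or the gripper's body presses on something with over 40 N, if the wrist force passes 120 N, or if a joint passes its speed limit or range.

## Working session

There is one attempt and no reset: what is moved stays moved. The work goes in short steps, Python scripts to look and compute and a tool call to move; the robot and the scene stay as the last step left them, time stands still between calls to the robot, and variables do not carry over. Pictures are saved under pics/ and viewed, and the job is handed in when it is done.

Besides the shell and the picture viewer there is one more tool, called after "Emit:" as a command line: name --pt "numbers of a row" for each row, then --argument value for the rest. apply_moves: Moves the arm, as the interface text tells. Its arguments: {"type":"object","properties":{"rows":{"type":"array","items":{"type":"array","items":{"type":"number"}}},"claw":{"type":"number"},"force":{"type":"number"}},"required":["rows"]}

```bash
mkdir -p pics
python3 - <<'E'
from cell import r,capture,ticket
import cv2,numpy as np
s=r.state();print(s)
for n in("scene","top"):
    c=capture(n);np.savez(n+"0.npz",**c)
    cv2.imwrite(f"pics/{n}0.png",cv2.resize(c["image"][:,:,::-1],(800,600),interpolation=cv2.INTER_CUBIC))
    print(n,c["intrinsics"],c["k1"],c["xyz"],c["orientation"])
E
```

```text
{'clock': 0.0, 'q': array([ 9.67502454e-01,  2.07443046e-01,  1.54300659e+00, -3.23707043e-05,
        1.39352072e+00, -1.50480152e-01]), 'qvel': array([-5.57791345e-04,  7.96980648e-05, -3.04430128e-04,  1.55701080e-03,
       -1.19212037e-03, -6.11771296e-04]), 'tau': array([ 7.77577316e-05, -3.83033502e+01, -2.91597462e+01, -2.16136937e-04,
        1.03179587e-02, -1.59779023e-05]), 'eef_pos': array([0.2511167 , 0.51638885, 0.23008774]), 'orientation': array([ 2.66258046,  1.66557518, -0.00340662]), 'contact_force': array([-0.05503302,  0.27646649, -0.84752998]), 'torque': array([-0.01742267, -0.00290251, -0.00932616]), 'finger_gap': 0.9957404556917072}
scene [[478.46405122   0.         252.94062083]
 [  0.         478.46405122 197.79992076]
 [  0.           0.           1.        ]] 0.03762653254333721 [-0.26324899 -0.93005698  1.2063622 ] [-2.1903143   0.97305748 -0.38589976]
top [[490.33209114   0.         256.18156378]
 [  0.         490.33209114 187.41623922]
 [  0.           0.           1.        ]] -0.014083141483768716 [ 0.46335277 -0.18873317  1.64315469] [-2.20984736  2.16559843 -0.04813731]
```

View pics/scene0.png

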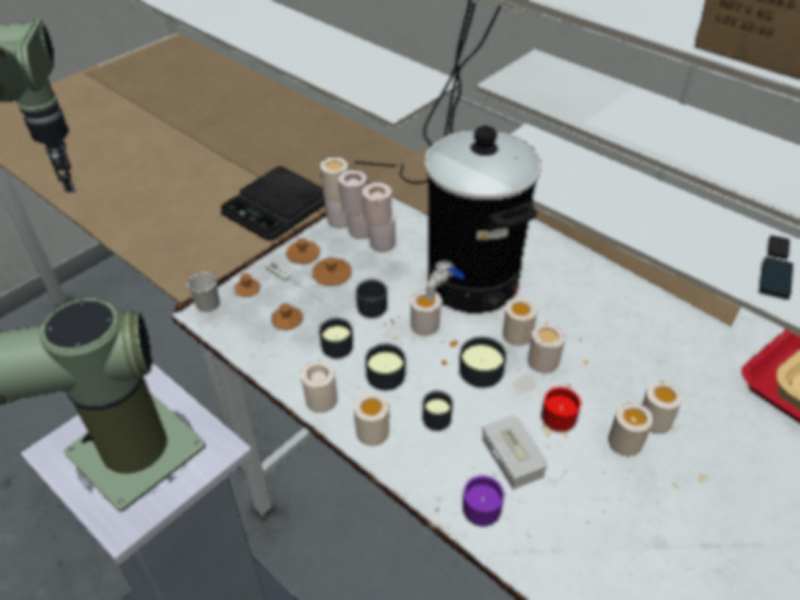

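View pics/top0.png

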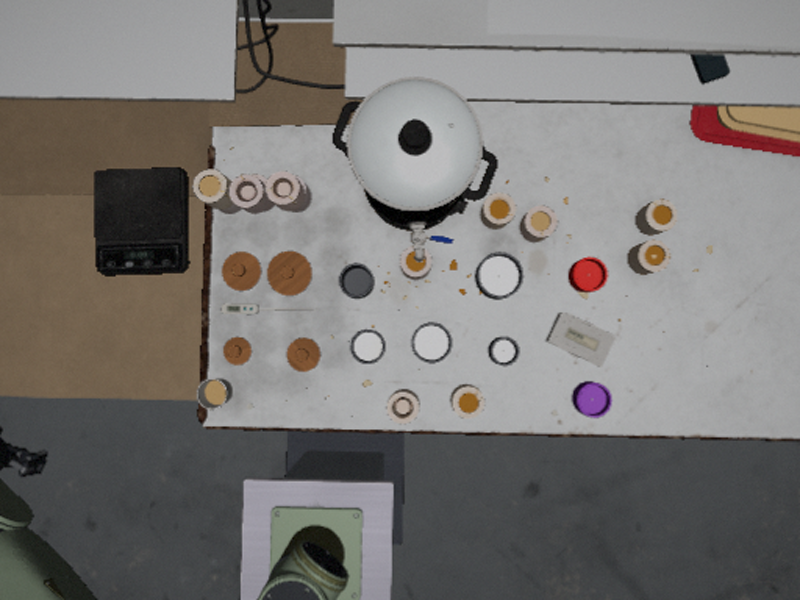

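The top view shows four lids, at (241,270), (290,272), (237,350) and (303,354). The poured jars are at (368,346), (432,342), (498,275) and (503,350), and the dark empty one is at (357,280). The look-alikes are red (588,275), purple (591,399), and the beige cups, e.g. (403,405) and (467,401). Next I'll measure the diameters and centres.

```bash
cat > h.py <<'E'
import numpy as np,cv2
from scipy.spatial.transform import Rotation as R
from scipy.optimize import least_squares
def cloud(c):
    K=c["intrinsics"];z=c["z_map"].astype(float);h,w=z.shape
    v,u=np.mgrid[:h,:w].astype(float)
    xd=(u-K[0,2])/K[0,0];yd=(v-K[1,2])/K[1,1];x,y=xd.copy(),yd.copy()
    for _ in range(8):
        f=1+c["k1"]*(x*x+y*y);x=xd/f;y=yd/f
    P=np.stack([x*z,y*z,z],-1)@R.from_rotvec(c["orientation"]).as_matrix().T+c["xyz"]
    P[z==0]=np.nan
    return P
def proj(c,p):
    q=R.from_rotvec(c["orientation"]).as_matrix().T@(np.asarray(p)-c["xyz"])
    x,y=q[:2]/q[2];f=1+c["k1"]*(x*x+y*y);K=c["intrinsics"]
    return np.array([K[0,0]*x*f+K[0,2],K[1,1]*y*f+K[1,2]])
def rays(c,uv):
    K=c["intrinsics"];uv=np.asarray(uv,float);xd=(uv[:,0]-K[0,2])/K[0,0];yd=(uv[:,1]-K[1,2])/K[1,1];x,y=xd.copy(),yd.copy()
    for _ in range(8):
        f=1+c["k1"]*(x*x+y*y);x=xd/f;y=yd/f
    return np.stack([x,y,np.ones_like(x)],-1)@R.from_rotvec(c["orientation"]).as_matrix().T
def atz(c,uv,z):
    d=rays(c,uv);t=(z-c["xyz"][2])/d[:,2];return c["xyz"]+d*t[:,None]
def fitc(xy):
    def f(p):return np.hypot(*(xy-p[:2]).T)-p[2]
    m=np.median(xy,0)
    r=least_squares(f,[*xy.mean(0),.04],loss='soft_l1',f_scale=.001);return r.x
E
python3 - <<'E'
from h import *
c=dict(np.load("top0.npz"));P=cloud(c)
tab=P[200:260,300:340].reshape(-1,3);print("table z",np.nanmedian(tab[:,2]))
X=P[...,2]
m=np.nan_to_num(((X>0.008)&(X<.2)&(P[...,0]<.75))).astype(np.uint8)
n,l,st,ce=cv2.connectedComponentsWithStats(m)
for i in range(1,n):
    if st[i,4]<60:continue
    q=P[l==i];zt=np.nanpercentile(q[:,2],98)
    # boundary of high part
    print(i,(ce[i]*1.5625).round(),st[i,4],"z98 %.4f med %.4f"%(zt,np.nanmedian(q[:,2])), "xy",q[:,:2].mean(0).round(4),"min",q.min(0).round(3)[:2],"max",q.max(0).round(3)[:2])
top=c["image"]
cv2.imwrite("pics/top_crop0.png",cv2.resize(top[140:280,125:345,::-1],(800,509),interpolation=cv2.INTER_CUBIC))
s=np.load("scene0.npz")["image"]
cv2.imwrite("pics/scene_crop0.png",cv2.resize(s[140:290,110:340,::-1],(800,522),interpolation=cv2.INTER_CUBIC))
E
```

```text
table z 0.0013988998123539709
1 [250. 198.] 1109 z98 0.1783 med 0.1620 xy [0.7291 0.1303] min [0.704 0.028] max [0.75  0.256]
2 [418. 236.] 989 z98 0.1946 med 0.0851 xy [ 0.6636 -0.2041] min [ 0.583 -0.307] max [ 0.75  -0.095]
4 [135. 217.] 792 z98 0.0167 med 0.0108 xy [0.7053 0.4062] min [0.657 0.308] max [0.75  0.497]
5 [498. 212.] 370 z98 0.0899 med 0.0788 xy [ 0.7214 -0.3672] min [ 0.694 -0.417] max [ 0.75  -0.335]
7 [655. 217.] 456 z98 0.0894 med 0.0777 xy [ 0.7173 -0.6932] min [ 0.688 -0.757] max [ 0.749 -0.664]
13 [538. 223.] 428 z98 0.0877 med 0.0779 xy [ 0.6999 -0.4512] min [ 0.668 -0.494] max [ 0.743 -0.42 ]
40 [207. 234.] 60 z98 0.0176 med 0.0109 xy [0.6718 0.2483] min [0.641 0.24 ] max [0.708 0.257]
159 [648. 257.] 469 z98 0.0891 med 0.0783 xy [ 0.635  -0.6784] min [ 0.602 -0.745] max [ 0.68 -0.65]
214 [205. 287.] 123 z98 0.0177 med 0.0116 xy [0.5575 0.249 ] min [0.483 0.242] max [0.634 0.256]
215 [241. 271.] 496 z98 0.0528 med 0.0202 xy [0.593  0.1699] min [0.548 0.13 ] max [0.635 0.213]
218 [289. 273.] 639 z98 0.0538 med 0.0203 xy [0.5909 0.0678] min [0.546 0.02 ] max [
[... 835 characters left out ...]
354.] 368 z98 0.0549 med 0.0209 xy [0.4194 0.0327] min [ 0.385 -0.002] max [0.454 0.068]
600 [503. 351.] 301 z98 0.0646 med 0.0376 xy [ 0.4352 -0.387 ] min [ 0.403 -0.417] max [ 0.463 -0.357]
735 [213. 392.] 374 z98 0.0740 med 0.0263 xy [0.3355 0.2183] min [0.301 0.181] max [0.37  0.255]
761 [592. 399.] 456 z98 0.0645 med 0.0364 xy [ 0.34   -0.5716] min [ 0.306 -0.607] max [ 0.377 -0.533]
770 [467. 401.] 373 z98 0.0882 med 0.0802 xy [ 0.3335 -0.3103] min [ 0.3   -0.344] max [ 0.366 -0.279]
792 [403. 406.] 367 z98 0.0886 med 0.0791 xy [ 0.3198 -0.1802] min [ 0.288 -0.213] max [ 0.351 -0.149]
1016 [321. 538.] 1680 z98 0.1412 med 0.0135 xy [ 0.0396 -0.0153] min [-0.09  -0.098] max [0.099 0.094]
```

```bash
ls pics
```

```text
scene0.png
scene_crop0.png
top0.png
top_crop0.png
```

View pics/top_crop0.png

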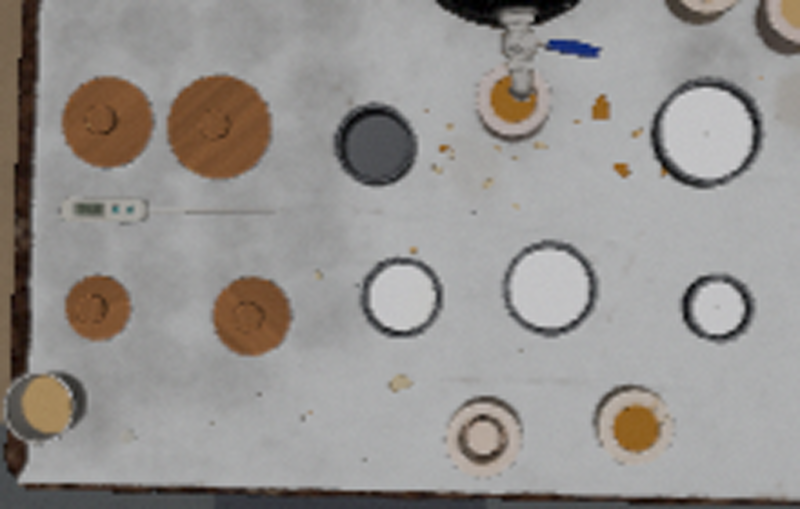

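View pics/scene_crop0.png

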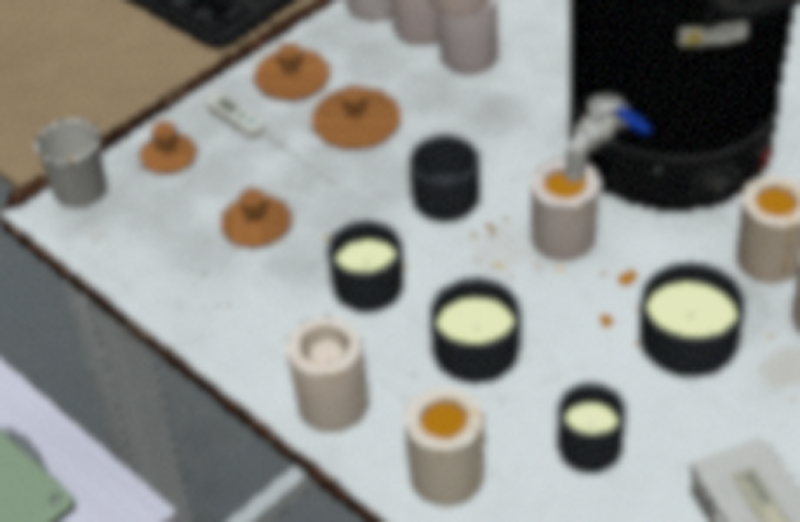

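```bash
cat > meas.py <<'E'
from h import *
# name: approx xy, layers [(dia,z)]
J=lambda d:[(d,0),(d,.06)]
L=lambda d,b=0.:[(d,b+.012),(d,b+.020),(26,b+.052),(26,b+.040)]
def hull(c,xy,lay):
    a=np.linspace(0,2*np.pi,72,endpoint=False);pts=[]
    for d,z in lay:
        for t in a:pts.append(proj(c,[xy[0]+d/2000*np.cos(t),xy[1]+d/2000*np.sin(t),z]))
    return cv2.convexHull(np.array(pts,np.float32))
def pmask(c,h,S=8):
    m=np.zeros((384,512),np.uint8);cv2.fillPoly(m,[np.round(h*16).astype(np.int32)],255,shift=4);return m
def measure(c,xy,lay,kind,jar=True):
    img=c["image"].astype(int)
    if kind=="jar": m=(img.max(2)<110)
    elif kind=="wood": m=(img[...,0]-img[...,2]>35)
    m=m.astype(np.uint8)
    xy=np.array(xy,float)
    for _ in range(4):
        h=hull(c,xy,lay);near=cv2.dilate(pmask(c,h),np.ones((13,13)))>0
        mm=(m&near).astype(np.uint8);n,l,st,ce=cv2.connectedComponentsWithStats(mm)
        i=1+np.argmax(st[1:,4]);ys,xs=np.nonzero(l==i)
        oh=cv2.convexHull(np.stack([xs,ys],1).astype(np.float32))
        M=cv2.moments(oh);o=np.array([M["m10"],M["m01"]])/M["m00"]
        M2=cv2.moments(h);p=np.array([M2["m10"],M2["m01"]])/M2["m00"]
        e=o-p
        z=np.mean([q[1] for q in lay])
        q=atz(c,[p,o],z);xy+=(q[1]-q[0])[:2]
    return xy,M["m00"],M2["m00"],o
E
python3 - <<'E'
from meas import *
ob={"jA":((.5930,-.375),),"jB":((.45,-.237),),"jC":((.44,-.1036),),"jD":((.435,-.387),),"empty":((.577,-.0766),)}
lb={"lA":(.593,.17),"lB":(.591,.068),"lC":(.424,.173),"lD":(.419,.033)}
for n in("top","scene"):
    c=dict(np.load(n+"0.npz"))
    for k,v in ob.items():
        r=[measure(c,v[0],J(d),"jar") for d in (60,72,84,96)]
        b=min(range(4),key=lambda i:abs(np.log((r[i][1]+0.5*np.sqrt(r[i][1])*3.5)/r[i][2])))
        print(n,k,(60,72,84,96)[b],[round(q[1]/q[2],2) for q in r],r[b][0].round(4))
    for k,v in lb.items():
        r=[measure(c,v,L(d),"wood") for d in (60,72,84,96)]
        b=min(range(4),key=lambda i:abs(np.log((r[i][1]+0.5*np.sqrt(r[i][1])*3.5)/r[i][2])))
        print(n,k,(60,72,84,96)[b],[round(q[1]/q[2],2) for q in r],r[b][0].round(4))
E
```

```text
top jA 96 [2.26, 1.61, 1.2, 0.94] [ 0.5933 -0.3742]
top jB 84 [1.78, 1.24, 0.92, 0.7] [ 0.4506 -0.235 ]
top jC 72 [1.3, 0.92, 0.68, 0.52] [ 0.4398 -0.1025]
top jD 60 [0.85, 0.6, 0.45, 0.35] [ 0.436  -0.3865]
top empty 72 [1.3, 0.92, 0.68, 0.53] [ 0.5767 -0.0758]
top lA 84 [1.76, 1.23, 0.91, 0.7] [0.5946 0.1726]
top lB 96 [2.3, 1.61, 1.19, 0.91] [0.5918 0.0696]
top lC 60 [0.87, 0.61, 0.45, 0.34] [0.4235 0.1757]
top lD 72 [1.28, 0.89, 0.66, 0.5] [0.4194 0.0344]
scene jA 60 [0.89, 0.68, 0.53, 0.43] [ 0.5706 -0.3886]
scene jB 60 [0.72, 0.55, 0.43, 0.35] [ 0.4326 -0.2507]
scene jC 60 [1.04, 0.79, 0.63, 0.51] [ 0.4397 -0.1009]
scene jD 60 [0.75, 0.56, 0.44, 0.36] [ 0.4357 -0.3853]
scene empty 60 [1.03, 0.79, 0.63, 0.51] [ 0.5771 -0.0738]
scene lA 72 [1.25, 0.98, 0.78, 0.62] [0.5912 0.1705]
scene lB 96 [1.67, 1.29, 1.02, 0.81] [0.5903 0.0694]
scene lC 60 [0.74, 0.58, 0.45, 0.36] [0.4218 0.176 ]
scene lD 60 [0.97, 0.75, 0.58, 0.46] [0.416 0.033]
```

Emit:
apply_moves --pt "22 -43 0 0" --pt "44 -86 0 0" --pt "66 -129 0 0" --pt "88 -172 -10 0" --pt "110 -215 -20 0" --pt "132 -258 -40 0" --pt "152 -300 -60 0" --pt "171 -341 -80 0" --claw 0 --force 40

```text
clock: 0.9
eef_pos: [0.4221, 0.1762, 0.1516]
orientation: [2.663, 1.666, 0.001]
contact_force: [0.6, -0.8, 0.2]
finger_gap: 0.499
```

Emit:
apply_moves --pt "0 0 0 0" --pt "0 0 0 0" --pt "0 0 0 0"

```text
clock: 1.2
eef_pos: [0.4216, 0.1787, 0.1525]
orientation: [-2.663, -1.667, -0.001]
contact_force: [0.4, 0.2, 0.3]
finger_gap: 0.502
```

```bash
cat > snap.py <<'E'
import sys
from cell import r,capture
from meas import *
def snap(t,crops={}):
    o={}
    for n in("scene","top"):
        c=capture(n);np.savez(f"{n}{t}.npz",**c);o[n]=c
        im=c["image"][:,:,::-1]
        if n in crops:
            a,b,x,y=crops[n];im=im[b:y,a:x]
        k=min(800/im.shape[1],600/im.shape[0])
        cv2.imwrite(f"pics/{n}{t}.png",cv2.resize(im,None,fx=k,fy=k,interpolation=cv2.INTER_CUBIC))
    s=r.state();print({k:np.round(s[k],4) for k in("clock","q","eef_pos","orientation","contact_force","finger_gap")})
    return o
E
python3 - <<'E'
from snap import *
o=snap("1",{"top":(100,100,356,292),"scene":(100,80,356,272)})
c=dict(np.load("top0.npz"));K=proj(c,[.4,.1,0]);print(K)
E
```

```text
{'clock': np.float64(1.3), 'q': array([ 2.1260e-01,  3.9300e-02,  1.9017e+00,  3.0000e-04,  1.1994e+00,
       -9.0770e-01]), 'eef_pos': array([0.4216, 0.1793, 0.1529]), 'orientation': array([2.6614e+00, 1.6690e+00, 1.9000e-03]), 'contact_force': array([-0.7586,  0.1339,  0.0017]), 'finger_gap': np.float64(0.498)}
[174.85056889 231.79976613]
```

View pics/top1.png

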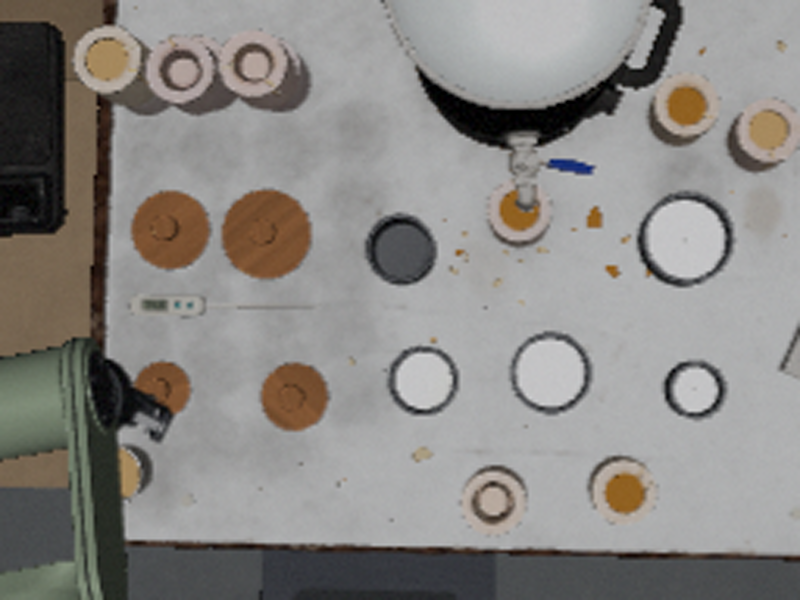

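View pics/scene1.png

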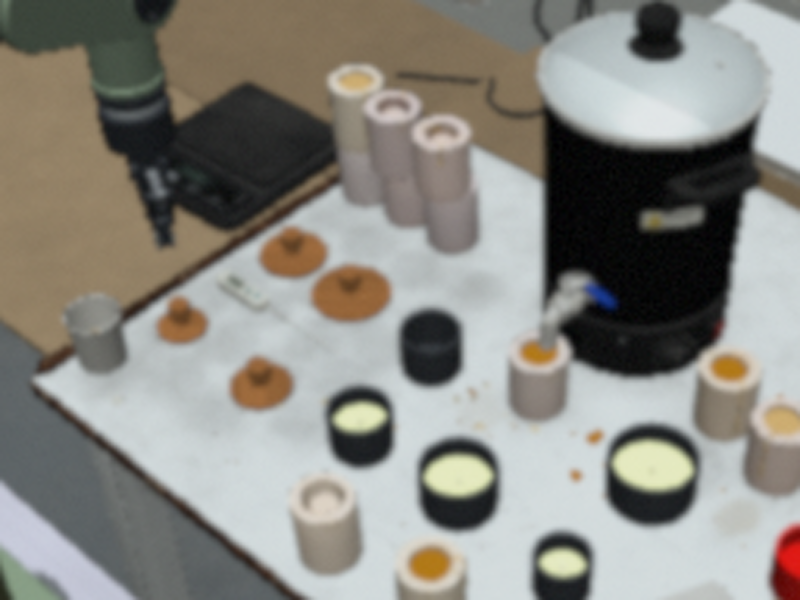

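Emit:
apply_moves --pt "0 0 0 0" --pt "0 0 0 0" --pt "0 0 0 0"

```text
clock: 1.6
eef_pos: [0.4215, 0.1786, 0.1524]
orientation: [2.662, 1.668, 0.001]
contact_force: [-0.3, -0.1, 0.2]
finger_gap: 0.498
```

Run:
```python
from snap import *
for n,o in(("top",(100,100)),("scene",(100,80))):
    c=dict(np.load(n+"1.npz"))
    for p in([.4215,.1787,.1524],[.4215,.1787,.1724],[.4215,.1787,.23]):
        print(n,proj(c,p),(proj(c,p)-o)*3.125)
    P=cloud(c)
    m=(P[...,2]>.1)&(P[...,2]<.25)&(P[...,0]<.5)&(P[...,1]>0.05)
    ys,xs=np.nonzero(m);q=P[m]
    if n=="top":
        k=(xs>125)
        for i in np.argsort(q[:,2])[:10]:print((xs[i],ys[i]),q[i].round(3))
    else:
        for i in np.argsort(q[:,2])[:10]:print((xs[i],ys[i]),q[i].round(3))
```

```text
top [140.43996424 225.9038723 ] [126.37488824 393.44960094]
top [138.79915122 226.05632437] [121.24734758 393.92601365]
top [133.81520462 226.51934076] [105.67251445 395.37293989]
(np.int64(150), np.int64(227)) [0.419 0.148 0.161]
(np.int64(148), np.int64(226)) [0.422 0.151 0.172]
(np.int64(149), np.int64(227)) [0.419 0.148 0.174]
(np.int64(147), np.int64(226)) [0.422 0.152 0.18 ]
(np.int64(150), np.int64(229)) [0.414 0.143 0.181]
(np.int64(149), np.int64(229)) [0.414 0.143 0.193]
(np.int64(150), np.int64(230)) [0.411 0.139 0.197]
(np.int64(147), np.int64(230)) [0.411 0.147 0.2  ]
(np.int64(148), np.int64(227)) [0.42  0.145 0.2  ]
(np.int64(149), np.int64(228)) [0.417 0.141 0.201]
scene [151.06795901 154.33458815] [159.58737191 232.29558796]
scene [150.09912253 149.7853639 ] [156.5597579  218.07926219]
scene [147.20569327 136.21723605] [147.51779148 175.67886265]
(np.int64(151), np.int64(159)) [0.405 0.159 0.153]
(np.int64(150), np.int64(159)) [0.402 0.16  0.154]
(np.int64(154), np.int64(158)) [0.414 0.154 0.155]
(np.int64(155), np.int64(158)) [0.413 0.146 0.16 ]
(np.int64(152), np.int64(158)) [0.406 0.153 0.16 ]
(np.int64(150), np.int64(157)) [0.403 0.159 0.163]
(np.int64(153), np.int64(158)) [0.407 0.148 0.163]
(np.int64(155), np.int64(157)) [0.414 0.146 0.164]
(np.int64(151), np.int64(158)) [0.402 0.152 0.164]
(np.int64(146), np.int64(149)) [0.42  0.201 0.165]
```

Emit:
apply_moves --pt "1 -2.5 -40 0" --pt "1 -2.5 -70 0" --pt "1 -2.5 -95 0" --pt "1 -2.5 -115 0" --pt "1 -2.5 -128 0" --pt "1 -2.5 -128 0" --pt "1 -2.5 -128 0" --pt "1 -2.5 -128 0"

```text
clock: 2.4
eef_pos: [0.4239, 0.1758, 0.0254]
orientation: [2.662, 1.666, 0.004]
contact_force: [-1.0, 0.4, 0.8]
finger_gap: 0.505
```

Run:
```python
from snap import *
o=snap("2",{"top":(100,180,200,255),"scene":(110,130,210,205)})
```

```text
{'clock': np.float64(2.5), 'q': array([ 0.2041,  0.2534,  1.9806,  0.    ,  0.9048, -0.9139]), 'eef_pos': array([0.4238, 0.1758, 0.0254]), 'orientation': array([2.6626, 1.6657, 0.004 ]), 'contact_force': array([ 0.341 , -0.1518,  0.3548]), 'finger_gap': np.float64(0.4972)}
```

View pics/scene2.png

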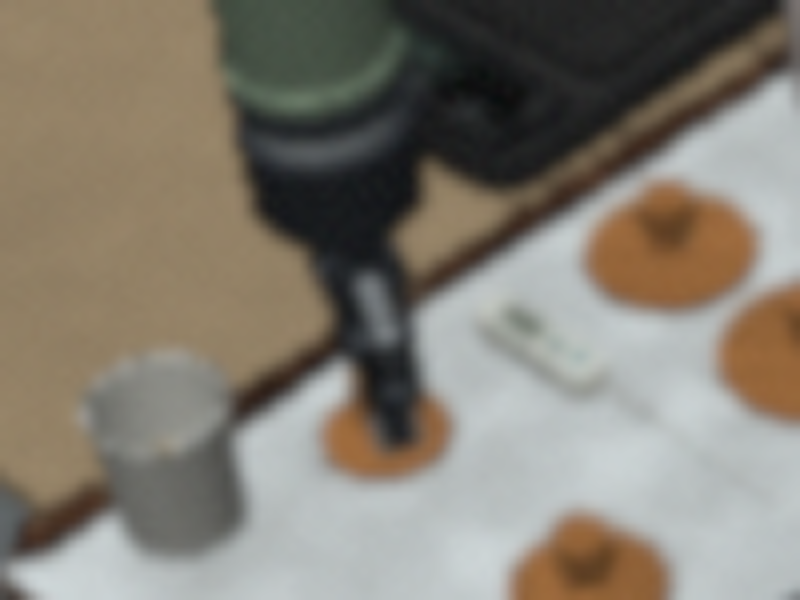

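The fingers straddle the knob at (385,420), clear of the steel cup at (170,450). I'll close and lift.

Emit:
apply_moves --pt "0 0 0 0" --pt "0 0 0 0" --pt "0 0 0 0" --pt "0 0 0 0" --pt "0 0 0 0" --pt "0 0 0 0" --claw 1 --force 40

```text
clock: 3.1
eef_pos: [0.4235, 0.1757, 0.025]
orientation: [2.663, 1.666, 0.002]
contact_force: [-0.6, 0.2, 6.7]
finger_gap: 0.289
```

Emit:
apply_moves --pt "0 0 10 0" --pt "0 0 30 0" --pt "0 0 70 0" --pt "0 0 110 0" --pt "0 0 145 0" --pt "0 0 145 0" --pt "0 0 145 0"

```text
clock: 3.8
eef_pos: [0.4229, 0.1756, 0.1701]
orientation: [2.663, 1.666, 0.003]
contact_force: [-0.5, 0.4, -0.5]
finger_gap: 0.292
```

Run:
```python
from snap import *
o=snap("3",{"top":(100,180,200,255),"scene":(110,90,260,202)})
```

```text
{'clock': np.float64(3.9), 'q': array([ 0.204 ,  0.0187,  1.8887, -0.    ,  1.2374, -0.914 ]), 'eef_pos': array([0.4212, 0.1752, 0.1678]), 'orientation': array([-2.6624, -1.6655,  0.0048]), 'contact_force': array([-0.3145,  0.3166, -1.2778]), 'finger_gap': np.float64(0.2909)}
```

View pics/scene3.png

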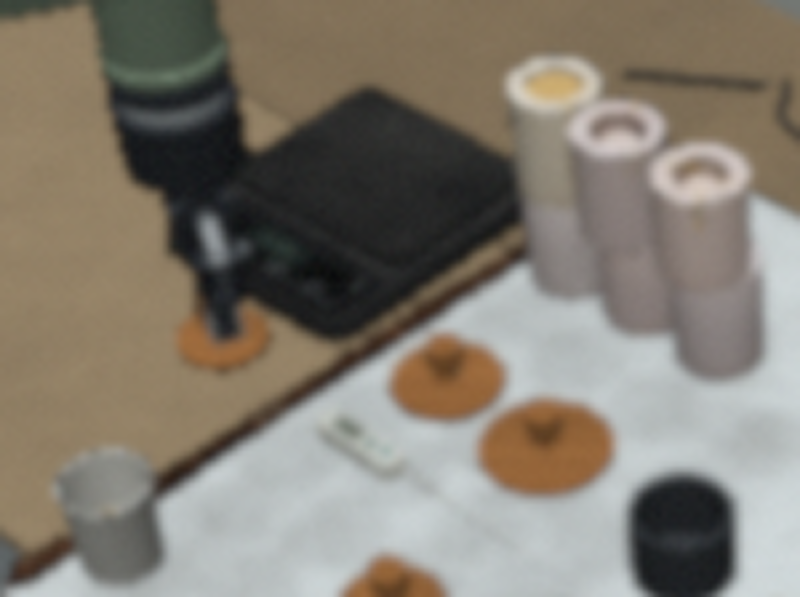

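Emit:
apply_moves --pt "1 -30 0 0" --pt "2 -70 0 0" --pt "3 -110 0 0" --pt "4 -150 0 0" --pt "5 -190 0 0" --pt "6 -230 0 0" --pt "7 -270 0 0" --pt "8 -310 0 0"

```text
clock: 4.7
eef_pos: [0.4289, -0.1354, 0.167]
orientation: [-2.66, -1.664, 0.003]
contact_force: [0.5, 0.4, -0.3]
finger_gap: 0.285
```

Emit:
apply_moves --pt "1 -40 0 0" --pt "2 -80 0 0" --pt "3 -120 0 0" --pt "4 -160 0 0" --pt "5 -200 0 0" --pt "5 -230 0 0" --pt "5 -252 0 0" --pt "5 -252 0 0"

```text
clock: 5.5
eef_pos: [0.4343, -0.3884, 0.1666]
orientation: [-2.663, -1.66, 0.002]
contact_force: [0.3, 0.9, -1.3]
finger_gap: 0.291
```

Emit:
apply_moves --pt "0 0 -20 0" --pt "0 0 -40 0" --pt "0 0 -60 0" --pt "0 0 -68 0" --pt "0 0 -68 0" --pt "0 0 -68 0"

```text
clock: 6.1
eef_pos: [0.4358, -0.3861, 0.1013]
orientation: [-2.663, -1.666, -0.0]
contact_force: [-0.4, 0.1, 0.2]
finger_gap: 0.29
```

Run:
```python
from snap import *
o=snap("4",{"top":(270,180,370,255),"scene":(200,180,360,300)})
for n in o:
    c=o[n];xy=measure(c,(.434,-.387),L(60,.075),"wood");print(n,xy)
    print(measure(c,(.436,-.387),J(60),"jar"))
```

```text
{'clock': np.float64(6.2), 'q': array([-8.7390e-01,  3.5700e-01,  1.6360e+00,  1.0000e-04,  1.1464e+00,
       -1.9922e+00]), 'eef_pos': array([ 0.4364, -0.387 ,  0.1024]), 'orientation': array([2.6614e+00, 1.6653e+00, 6.0000e-04]), 'contact_force': array([-1.2858, -0.5767, -0.6534]), 'finger_gap': np.float64(0.2866)}
scene (array([ 0.42788314, -0.39011743]), 281.5, 314.57934459182434, array([279.62936649, 252.09413854]))
(array([ 0.42524831, -0.39156975]), 240.0, 488.78709865990095, array([278.84027778, 265.84097222]))
top (array([ 0.41868652, -0.3677243 ]), 3.0, 291.16009611054324, array([318., 230.]))
(array([ 0.4133366 , -0.41572816]), 445.5, 313.53883685567416, array([330.71754583, 231.40591096]))
```

View pics/scene4.png

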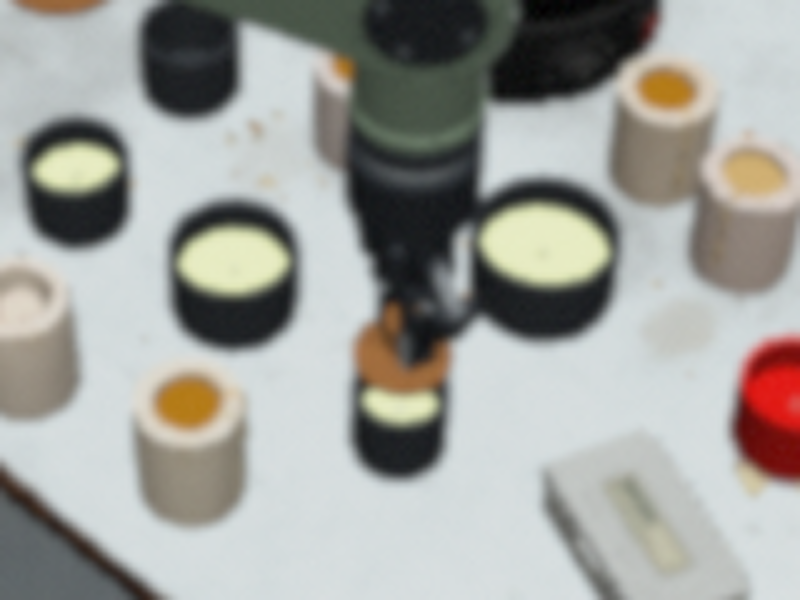

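View pics/top4.png

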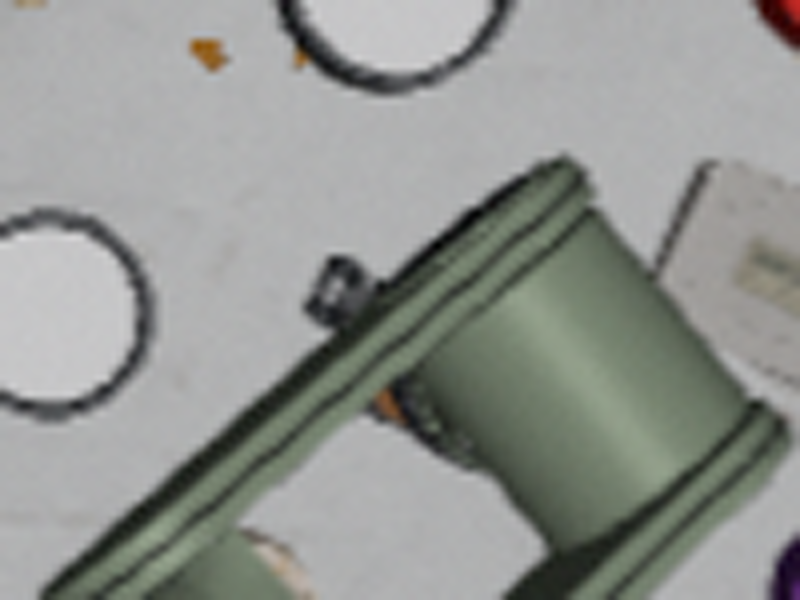

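Run:
```python
from h import *
c=dict(np.load("scene4.npz"))
for z in(0,.03,.06,.093):print((proj(c,[.436,-.3865,z])-[200,180])*5)
print((proj(c,[.440,-.3865,.09])-[200,180])*5,(proj(c,[.436,-.3825,.09])-[200,180])*5)
im=cv2.imread("pics/scene4.png").astype(int)
b,g,rr=im[...,0],im[...,1],im[...,2]
for row in range(345,385,8):
    x=np.nonzero((rr-b)[row,300:520]>35)[0]+300;print("disc",row,x.min(),x.max())
for row in range(420,465,8):
    x=np.nonzero(im[row,300:520].max(1)<110)[0]+300;print("jar",row,x.min(),x.max())
```

```text
[397.72882935 443.86855906]
[399.13423887 414.37352688]
[400.58267337 384.01292923]
[402.2281082  349.56895227]
[406.42961988 348.77315256] [396.89019852 349.18181245]
disc 345 355 447
disc 353 354 449
disc 361 355 449
disc 369 358 447
disc 377 361 444
jar 420 354 443
jar 428 353 442
jar 436 353 442
jar 444 355 441
jar 452 358 439
jar 460 362 435
```

Emit:
apply_moves --pt "0 0 -8 0" --pt "0 0 -15 0" --pt "0 0 -20 0" --pt "0 0 -24 0" --pt "0 0 -26 0" --pt "0 0 -26 0"

```text
clock: 6.8
eef_pos: [0.4354, -0.3863, 0.0747]
orientation: [-2.663, -1.666, 0.0]
contact_force: [0.6, 0.7, -0.8]
finger_gap: 0.289
```

Emit:
apply_moves --pt "0 0 -1 0" --pt "0 0 -2 0" --pt "0 0 -2 0"

```text
clock: 7.1
eef_pos: [0.4358, -0.3867, 0.0734]
orientation: [2.663, 1.666, 0.0]
contact_force: [0.3, -0.2, -0.2]
finger_gap: 0.288
```

Emit:
apply_moves --pt "0 0 -1 0" --pt "0 0 -1 0"

```text
clock: 7.3
eef_pos: [0.436, -0.387, 0.0732]
orientation: [2.662, 1.666, -0.0]
contact_force: [-1.0, 1.7, 4.0]
finger_gap: 0.293
```

Emit:
apply_moves --pt "0 0 0 0" --pt "0 0 0 0" --pt "0 0 0 0" --pt "0 0 0 0" --pt "0 0 0 0" --claw 0

```text
clock: 7.8
eef_pos: [0.4356, -0.3864, 0.072]
orientation: [-2.663, -1.666, 0.0]
contact_force: [0.3, 0.2, 0.1]
finger_gap: 0.503
```

Emit:
apply_moves --pt "0 0 10 0" --pt "0 0 30 0" --pt "0 0 70 0" --pt "0 0 110 0" --pt "-10 40 120 0" --pt "-15 80 120 0" --pt "-20 120 120 0" --pt "-20 140 120 0"

```text
clock: 8.6
eef_pos: [0.4148, -0.2437, 0.1929]
orientation: [-2.662, -1.667, -0.001]
contact_force: [0.4, -1.2, -0.3]
finger_gap: 0.498
```

Run:
```python
from snap import *
o=snap("5",{"top":(270,180,370,255),"scene":(200,180,360,300)})
for n in o:
    c=o[n];xy=measure(c,(.434,-.387),L(60,.048),"wood");print(n,xy)
    P=cloud(c)
    u,v=proj(c,[.436,-.387,.068]).round().astype(int)
    print(P[v-7:v+8:2,u-7:u+8:2,2].round(3))
```

```text
{'clock': np.float64(8.7), 'q': array([-7.1130e-01,  4.3400e-02,  1.8070e+00,  6.0000e-04,  1.2909e+00,
       -1.8325e+00]), 'eef_pos': array([ 0.4155, -0.2441,  0.1929]), 'orientation': array([2.6608e+00, 1.6701e+00, 9.0000e-04]), 'contact_force': array([-0.6525, -1.886 ,  0.1363]), 'finger_gap': np.float64(0.4981)}
scene (array([ 0.43276279, -0.38866799]), 247.0, 305.33953374414705, array([280.05128205, 256.54116059]))
[[ 0.004  0.004  0.101  0.101  0.102  0.102  0.004  0.006]
 [ 0.065  0.071  0.101  0.1    0.105  0.101  0.069 -0.001]
 [ 0.072  0.069  0.097  0.1    0.096  0.095  0.071  0.076]
 [ 0.072  0.072  0.085  0.092  0.091  0.086  0.07   0.069]
 [ 0.07   0.072  0.065  0.073  0.074  0.068  0.072  0.069]
 [ 0.069  0.07   0.071  0.068  0.066  0.07   0.071  0.075]
 [ 0.07   0.074  0.073  0.07     nan  0.069  0.068  0.067]
 [ 0.064  0.069  0.069  0.071  0.07   0.065  0.068  0.062]]
top (array([ 0.43601421, -0.38623926]), 247.0, 281.178529656725, array([322.88124157, 224.4365722 ]))
[[ 0.017  0.062  0.074  0.067  0.061  0.074  0.064 -0.007]
 [ 0.068  0.073  0.065  0.069  0.074  0.066  0.069  0.066]
 [ 0.067  0.065  0.069  0.078  0.102  0.101  0.064  0.069]
 [ 0.069  0.065  0.067  0.095  0.104  0.1    0.09   0.064]
 [ 0.065  0.065  0.062  0.094  0.105  0.105  0.1    0.066]
 [ 0.068  0.07   0.067  0.095  0.101  0.093  0.064  0.074]
 [ 0.064  0.067  0.065  0.065  0.062  0.072  0.07   0.068]
 [ 0.04   0.068  0.066  0.07   0.072  0.068  0.068  0.003]]
```

View pics/scene5.png

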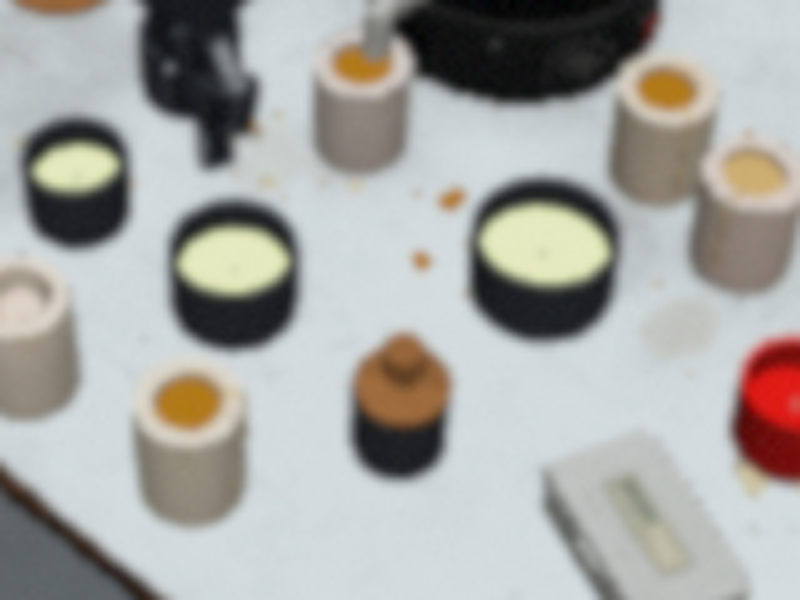

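The 60 mm lid is seated: its disc top reads about 0.068 all round, at (403,385) in the crop. Next is the 72 mm lid.

Emit:
apply_moves --pt "0 40 0 0" --pt "1 85 0 0" --pt "1 130 0 0" --pt "2 175 -10 0" --pt "3 220 -30 0" --pt "3.5 260 -60 0" --pt "3.5 278 -90 0" --pt "3.5 278 -95 0"

```text
clock: 9.5
eef_pos: [0.4166, 0.0332, 0.0945]
orientation: [-2.657, -1.669, 0.008]
contact_force: [-0.5, -0.9, -1.8]
finger_gap: 0.498
```

Emit:
apply_moves --pt "0 0 0 0" --pt "0 0 0 0" --pt "0 0 0 0"

```text
clock: 9.8
eef_pos: [0.4212, 0.0301, 0.0989]
orientation: [2.663, 1.662, 0.004]
contact_force: [0.1, -0.1, -0.1]
finger_gap: 0.5
```

Emit:
apply_moves --pt "-2 4 -25 0" --pt "-2 4 -45 0" --pt "-2 4 -62 0" --pt "-2 4 -70 0" --pt "-2 4 -74 0" --pt "-2 4 -74 0" --pt "-2 4 -74 0"

```text
clock: 10.5
eef_pos: [0.4182, 0.0352, 0.0241]
orientation: [2.663, 1.665, 0.002]
contact_force: [-0.7, -0.3, 0.6]
finger_gap: 0.498
```

Run:
```python
from snap import *
o=snap("6",{"top":(100,180,200,255),"scene":(130,150,230,225)})
```

```text
{'clock': np.float64(10.6), 'q': array([-0.1226,  0.185 ,  2.0735, -0.    ,  0.8811, -1.2405]), 'eef_pos': array([0.4181, 0.0353, 0.0241]), 'orientation': array([2.6624e+00, 1.6654e+00, 2.4000e-03]), 'contact_force': array([ 0.4767,  0.5394, -0.4812]), 'finger_gap': np.float64(0.4965)}
```

View pics/scene6.png

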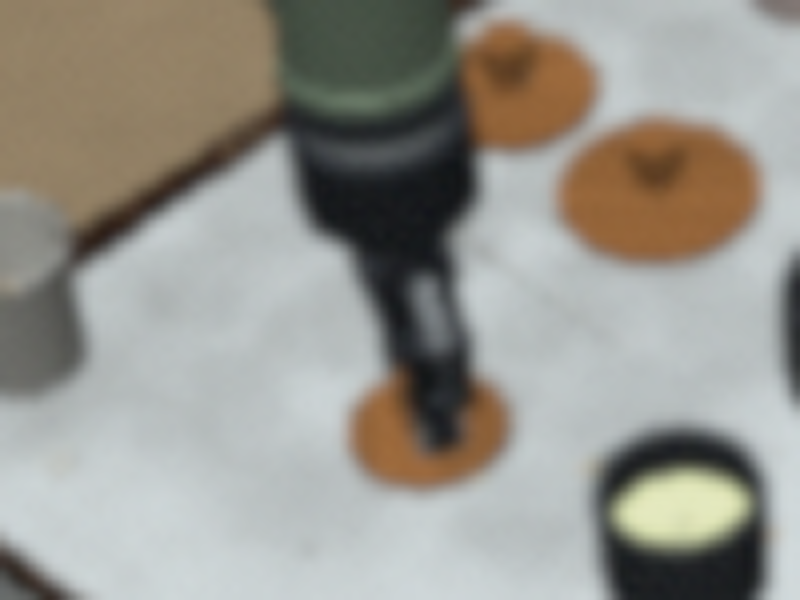

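Emit:
apply_moves --pt "0 0 0 0" --pt "0 0 0 0" --pt "0 0 0 0" --pt "0 0 0 0" --pt "0 0 0 0" --pt "0 0 0 0" --claw 1

```text
clock: 11.2
eef_pos: [0.4178, 0.0355, 0.0238]
orientation: [2.663, 1.666, 0.001]
contact_force: [-0.8, 0.5, 6.3]
finger_gap: 0.292
```

Emit:
apply_moves --pt "0 0 10 0" --pt "0 0 35 0" --pt "0 0 75 0" --pt "3 -20 110 0" --pt "10 -60 115 0" --pt "16 -100 115 0" --pt "22 -138 110 0" --pt "22 -138 100 0"

```text
clock: 12.0
eef_pos: [0.4412, -0.107, 0.1249]
orientation: [2.663, 1.657, 0.003]
contact_force: [0.6, 0.5, -1.5]
finger_gap: 0.288
```

Emit:
apply_moves --pt "0 0 -10 0" --pt "0 0 -22 0" --pt "0 0 -22 0" --pt "0 0 -22 0" --pt "0 0 -22 0"

```text
clock: 12.5
eef_pos: [0.4394, -0.1019, 0.1014]
orientation: [2.662, 1.668, 0.0]
contact_force: [-0.3, 0.6, -1.1]
finger_gap: 0.287
```

Run:
```python
from snap import *
o=snap("7",{"top":(200,180,300,255),"scene":(160,150,260,225)})
```

```text
{'clock': np.float64(12.6), 'q': array([-0.4206,  0.1008,  1.9587, -0.    ,  1.0809, -1.5396]), 'eef_pos': array([ 0.4397, -0.1022,  0.1017]), 'orientation': array([2.6618e+00, 1.6669e+00, 1.0000e-03]), 'contact_force': array([ 0.5771,  0.5755, -0.739 ]), 'finger_gap': np.float64(0.2939)}
```

View pics/scene7.png

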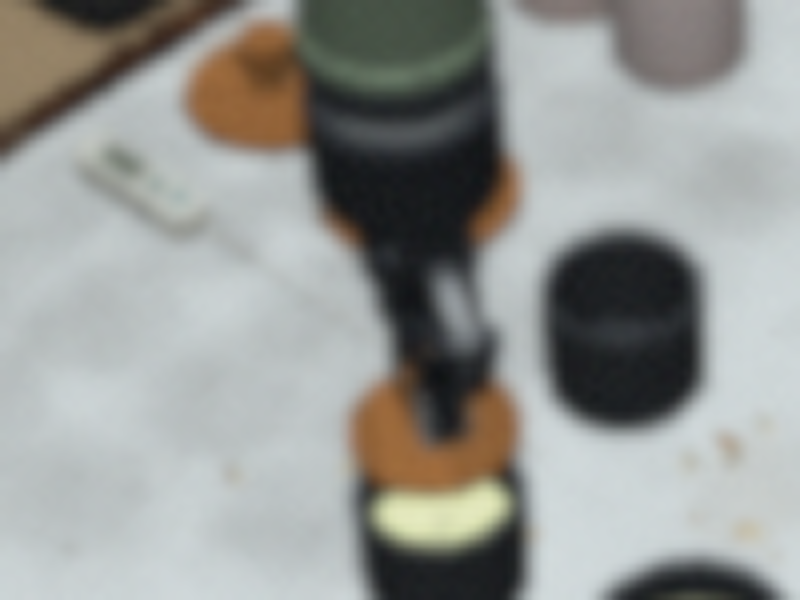

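```bash
cat > chk.py <<'E'
from h import *
def chk(f,xy,zs,o,k):
    c=dict(np.load(f))
    for z in zs:print("axis z",z,((proj(c,[*xy,z])-o)*k).round(1))
    print("4mm +x,+y",((proj(c,[xy[0]+.004,xy[1],zs[0]])-proj(c,[*xy,zs[0]]))*k).round(1),((proj(c,[xy[0],xy[1]+.004,zs[0]])-proj(c,[*xy,zs[0]]))*k).round(1))
def edges(p,rows,c0,c1,kind):
    im=cv2.imread(p).astype(int)
    for r in rows:
        q=im[r,c0:c1]
        x=np.nonzero((q[:,2]-q[:,0]>35) if kind=="wood" else (q.max(1)<110))[0]+c0
        print(kind,r,x.min(),x.max(),(x.min()+x.max())/2)
E
python3 - <<'E'
from chk import *
chk("scene7.npz",(.4398,-.1025),(.095,.06,0),(160,150),8)
edges("pics/scene7.png",(425,435,445),320,545,"wood")
edges("pics/scene7.png",(550,565,580),320,560,"jar")
E
```

```text
axis z 0.095 [431.4 421.4]
axis z 0.06 [437.3 480.6]
axis z 0 [446.9 577.9]
4mm +x,+y [ 7.1 -5.3] [-6.9 -4.7]
wood 425 350 517 433.5
wood 435 350 516 433.0
wood 445 351 514 432.5
jar 550 363 524 443.5
jar 565 364 524 444.0
jar 580 368 523 445.5
```

Emit:
apply_moves --pt "0 0 -8 0" --pt "0 0 -15 0" --pt "0 0 -20 0" --pt "0 0 -24 0" --pt "0 0 -26 0" --pt "0 0 -28 0" --pt "0 0 -28 0"

```text
clock: 13.3
eef_pos: [0.4391, -0.1025, 0.073]
orientation: [-2.663, -1.666, 0.0]
contact_force: [-0.4, -0.3, -1.0]
finger_gap: 0.289
```

Emit:
apply_moves --pt "0 0 -1 0" --pt "0 0 -2 0" --pt "0 0 -2 0"

```text
clock: 13.6
eef_pos: [0.4395, -0.1026, 0.0719]
orientation: [2.663, 1.666, 0.001]
contact_force: [-1.2, 0.4, 3.1]
finger_gap: 0.289
```

Contact. I'll release it and retreat towards lid 84/96.

Emit:
apply_moves --pt "0 0 0 0" --pt "0 0 0 0" --pt "0 0 0 0" --pt "0 0 0 0" --pt "0 0 0 0" --claw 0

```text
clock: 14.1
eef_pos: [0.4391, -0.1025, 0.0711]
orientation: [-2.663, -1.666, 0.0]
contact_force: [-0.4, 0.3, 0.1]
finger_gap: 0.499
```

Emit:
apply_moves --pt "0 0 10 0" --pt "0 0 30 0" --pt "0 0 70 0" --pt "0 0 90 0" --pt "10 40 90 0" --pt "30 80 90 0" --pt "60 115 90 0" --pt "90 150 90 0"

```text
clock: 14.9
eef_pos: [0.5301, 0.049, 0.1624]
orientation: [2.662, 1.665, 0.002]
contact_force: [0.6, -0.3, -0.5]
finger_gap: 0.5
```

Emit:
apply_moves --pt "20 10 0 0" --pt "50 20 0 0" --pt "60 22 0 0" --pt "60 22 0 0" --pt "60 22 0 0" --pt "60 22 0 0"

```text
clock: 15.5
eef_pos: [0.5879, 0.0689, 0.1611]
orientation: [-2.664, -1.665, 0.002]
contact_force: [0.8, -0.2, -0.8]
finger_gap: 0.501
```

Run:
```python
from snap import *
o=snap("8",{"top":(100,120,260,240),"scene":(130,110,290,230)})
for n in o:
    c=o[n];print(n,measure(c,(.4395,-.1025),L(72,.048),"wood"))
    P=cloud(c)
    u,v=proj(c,[.4395,-.1025,.068]).round().astype(int)
    print(P[v-8:v+9:2,u-8:u+9:2,2].round(3))
```

```text
{'clock': np.float64(15.6), 'q': array([-2.9400e-02,  3.0710e-01,  1.5673e+00, -1.0000e-04,  1.2679e+00,
       -1.1465e+00]), 'eef_pos': array([0.5882, 0.0689, 0.1613]), 'orientation': array([-2.6638e+00, -1.6648e+00,  1.0000e-03]), 'contact_force': array([-0.0948,  0.5572,  0.4656]), 'finger_gap': np.float64(0.5006)}
scene (array([ 0.43772417, -0.10496468]), 270.5, 327.11181595758535, array([214.60012323, 209.67529267]))
[[ 0.006  0.003 -0.002  0.107  0.101  0.1    0.002  0.002  0.005]
 [ 0.006  0.004  0.098  0.105  0.103  0.1    0.071  0.072  0.004]
 [-0.001  0.07   0.093  0.097  0.104  0.101  0.068  0.071  0.068]
 [ 0.068  0.07   0.068  0.09   0.092  0.089  0.07   0.069  0.071]
 [ 0.07   0.069  0.068  0.08   0.086  0.077  0.067  0.07   0.066]
 [ 0.068  0.065  0.071  0.068  0.075  0.071  0.065  0.07   0.07 ]
 [ 0.064  0.071  0.071  0.074  0.067  0.071  0.066  0.07   0.067]
 [ 0.066  0.063  0.066  0.071  0.07   0.066  0.069  0.07   0.068]
 [ 0.057  0.065  0.068  0.067  0.067  0.066  0.06   0.061  0.053]]
top (array([ 0.4406084 , -0.10395866]), 347.5, 397.3324925240595, array([234.94100719, 221.19568345]))
[[-0.005  0.072  0.071  0.07   0.074  0.063  0.064  0.063  0.071]
 [ 0.067  0.07   0.064  0.067  0.068  0.069  0.067  0.069  0.07 ]
 [ 0.057  0.064  0.067  0.064  0.101  0.095  0.073  0.067  0.062]
 [ 0.068  0.071  0.065  0.1    0.098  0.101  0.095  0.065  0.063]
 [ 0.071  0.068  0.065  0.097  0.098  0.097  0.103  0.07   0.064]
 [ 0.065  0.066  0.067  0.093  0.104  0.101  0.069  0.069  0.068]
 [ 0.068  0.068  0.074  0.069  0.06   0.065  0.072  0.073  0.064]
 [ 0.002  0.068  0.068  0.067  0.064  0.068  0.07   0.069  0.07 ]
 [ 0.003  0.06   0.069  0.074  0.064  0.069  0.065  0.069  0.059]]
```

View pics/scene8.png

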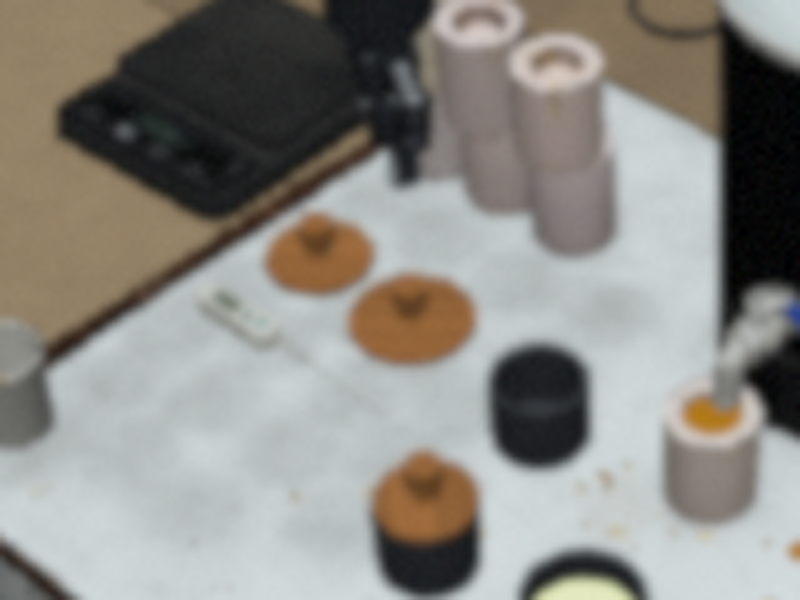

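The 72 mm lid is seated too. The gripper is now above the 96 mm lid, so I'll descend.

Emit:
apply_moves --pt "3 0.5 -40 0" --pt "3 0.5 -75 0" --pt "3 0.5 -100 0" --pt "3 0.5 -120 0" --pt "3 0.5 -132 0" --pt "3 0.5 -136.5 0" --pt "3 0.5 -136.5 0" --pt "3 0.5 -136.5 0"

```text
clock: 16.4
eef_pos: [0.5932, 0.0699, 0.026]
orientation: [2.662, 1.665, 0.003]
contact_force: [-0.7, 0.2, 0.6]
finger_gap: 0.501
```

Run:
```python
from snap import *
o=snap("9",{"top":(100,120,260,240),"scene":(150,130,250,205)})
```

```text
{'clock': np.float64(16.5), 'q': array([-0.0274,  0.4901,  1.6323, -0.    ,  1.0165, -1.1454]), 'eef_pos': array([0.5934, 0.07  , 0.0262]), 'orientation': array([2.662 , 1.6654, 0.0036]), 'contact_force': array([-0.347 ,  0.5276,  0.4862]), 'finger_gap': np.float64(0.4978)}
```

View pics/scene9.png

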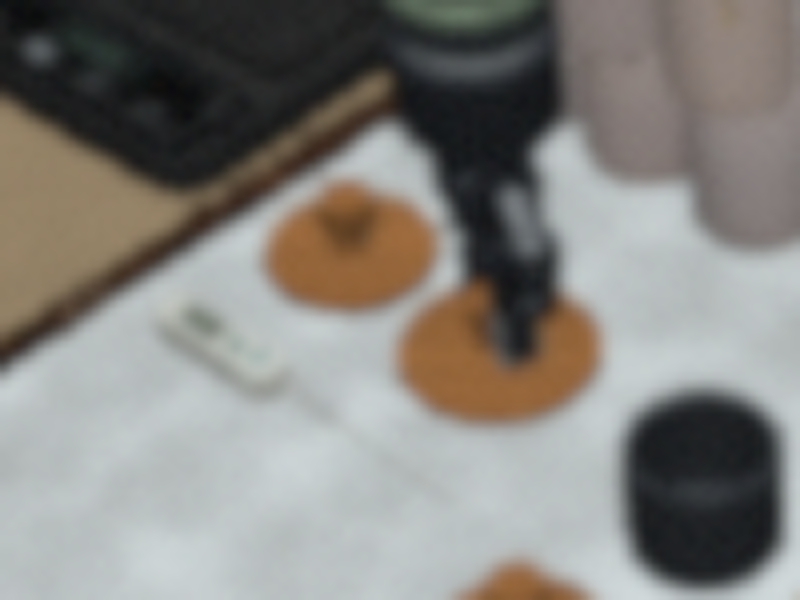

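Emit:
apply_moves --pt "-1.5 0 -1.5 0" --pt "-1.5 0 -1.5 0" --pt "-1.5 0 -1.5 0"

```text
clock: 16.8
eef_pos: [0.5907, 0.07, 0.0234]
orientation: [2.663, 1.666, 0.0]
contact_force: [-0.4, 0.2, -0.1]
finger_gap: 0.5
```

Emit:
apply_moves --pt "0 0 0 0" --pt "0 0 0 0" --pt "0 0 0 0" --pt "0 0 0 0" --pt "0 0 0 0" --pt "0 0 0 0" --claw 1 --force 50

```text
clock: 17.4
eef_pos: [0.591, 0.07, 0.0235]
orientation: [2.663, 1.666, 0.001]
contact_force: [-0.2, 0.4, 2.4]
finger_gap: 0.29
```

Emit:
apply_moves --pt "0 0 10 0" --pt "0 0 35 0" --pt "0 0 75 0" --pt "0 0 115 0" --pt "-15 -10 140 0" --pt "-45 -30 145 0" --pt "-75 -60 145 0" --pt "-75 -60 145 0"

```text
clock: 18.2
eef_pos: [0.5113, 0.0081, 0.1675]
orientation: [-2.664, -1.661, 0.007]
contact_force: [-0.0, 1.1, -1.5]
finger_gap: 0.285
```

Run:
```python
from snap import *
o=snap("10",{"top":(100,120,260,240),"scene":(120,90,280,210)})
c=o["top"];P=cloud(c)
for n in o:
    P=cloud(o[n])
    m=(P[...,0]>.5)&(P[...,0]<.72)&(P[...,1]<-.1)&(P[...,1]>-.3)&(P[...,2]>.1)
    q=P[m];print(n,q.min(0),q[q[:,2]<.2].min(0))
    t=q[q[:,2]<.18]; i=np.argsort(t[:,0])[:8];print(t[i].round(3))
```

```text
{'clock': np.float64(18.3), 'q': array([-1.4960e-01,  1.4210e-01,  1.7538e+00,  4.0000e-04,  1.2457e+00,
       -1.2662e+00]), 'eef_pos': array([0.515 , 0.0097, 0.1684]), 'orientation': array([-2.6645e+00, -1.6639e+00, -4.0000e-04]), 'contact_force': array([ 0.5277, -0.191 , -0.058 ]), 'finger_gap': np.float64(0.2863)}
scene [ 0.60990452 -0.29891212  0.10040473] [ 0.60990452 -0.27559375  0.10040473]
[[ 0.61  -0.212  0.104]
 [ 0.61  -0.207  0.11 ]
 [ 0.611 -0.211  0.116]
 [ 0.611 -0.207  0.104]
 [ 0.611 -0.202  0.115]
 [ 0.612 -0.21   0.124]
 [ 0.613 -0.205  0.111]
 [ 0.613 -0.205  0.12 ]]
top [ 0.61556912 -0.29988656  0.10118613] [ 0.61556912 -0.27097988  0.10118613]
[[ 0.616 -0.206  0.116]
 [ 0.616 -0.203  0.11 ]
 [ 0.616 -0.209  0.109]
 [ 0.617 -0.2    0.101]
 [ 0.617 -0.213  0.102]
 [ 0.617 -0.206  0.13 ]
 [ 0.618 -0.209  0.124]
 [ 0.618 -0.2    0.119]]
```

View pics/scene10.png

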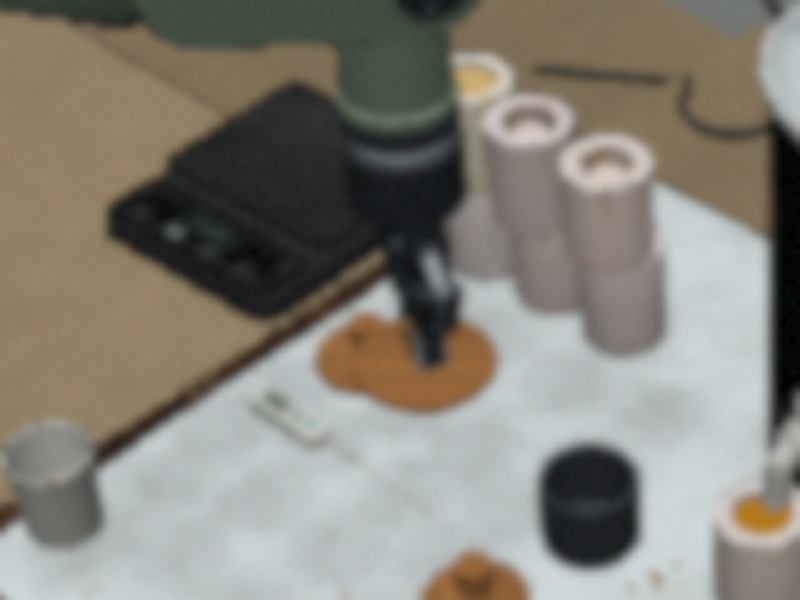

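Emit:
apply_moves --pt "-12 -30 0 0" --pt "-20 -70 0 0" --pt "-25 -110 0 0" --pt "-25 -150 0 0" --pt "-25 -190 0 0" --pt "-25 -230 0 0" --pt "-25 -270 0 0" --pt "-20 -310 0 0"

```text
clock: 19.1
eef_pos: [0.4965, -0.3014, 0.1682]
orientation: [2.663, 1.667, 0.001]
contact_force: [0.3, -0.4, -1.2]
finger_gap: 0.289
```

Emit:
apply_moves --pt "10 -40 0 0" --pt "35 -62 0 0" --pt "65 -72 0 0" --pt "90 -74 0 0" --pt "98 -74 -10 0" --pt "98 -74 -30 0" --pt "98 -74 -30 0" --pt "98 -74 -30 0"

```text
clock: 19.9
eef_pos: [0.5929, -0.3728, 0.1366]
orientation: [-2.66, -1.665, 0.002]
contact_force: [0.5, 0.4, -1.9]
finger_gap: 0.285
```

Emit:
apply_moves --pt "0 0 -15 0" --pt "0 0 -30 0" --pt "0 0 -38 0" --pt "0 0 -38 0" --pt "0 0 -38 0" --pt "0 0 -38 0"

```text
clock: 20.5
eef_pos: [0.5941, -0.3744, 0.101]
orientation: [2.662, 1.665, 0.001]
contact_force: [0.1, -0.4, -0.6]
finger_gap: 0.291
```

```bash
python3 - <<'E'
from snap import *
o=snap("11",{"top":(200,130,360,250),"scene":(250,180,350,255)})
E
python3 - <<'E'
from chk import *
chk("scene11.npz",(.5933,-.3742),(.095,.06,0),(250,180),8)
E
```

```text
{'clock': np.float64(20.6), 'q': array([-0.6854,  0.5844,  1.3031, -0.    ,  1.2524, -1.8033]), 'eef_pos': array([ 0.5942, -0.3745,  0.1012]), 'orientation': array([2.6621e+00, 1.6652e+00, 8.0000e-04]), 'contact_force': array([ 1.2913, -0.8837, -0.163 ]), 'finger_gap': np.float64(0.2836)}
axis z 0.095 [478.7 303.5]
axis z 0.06 [472.2 362.7]
axis z 0 [461.6 459.9]
4mm +x,+y [ 6.3 -5.6] [-8.1 -5. ]
```

View pics/scene11.png

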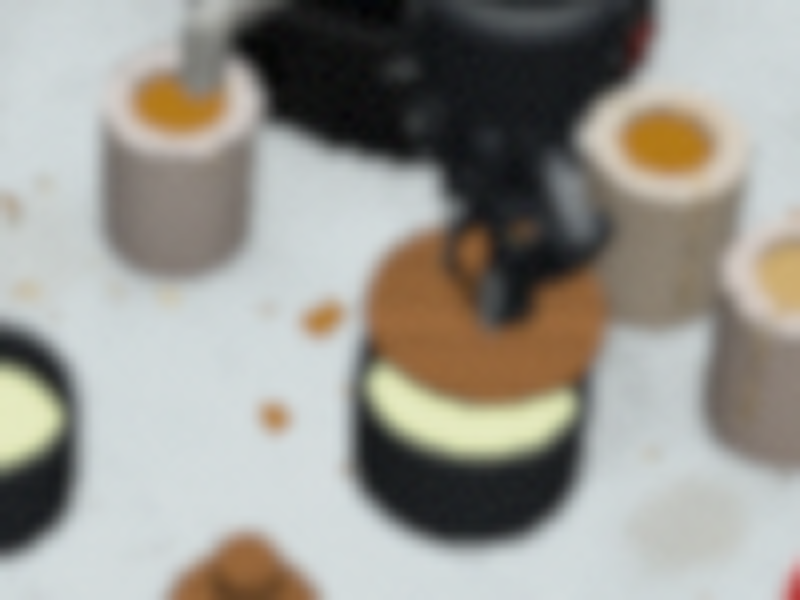

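Run:
```python
from chk import *
edges("pics/scene11.png",(300,310,320,330),340,620,"wood")
edges("pics/scene11.png",(440,460,480,500),330,620,"jar")
im=cv2.imread("pics/scene11.png").astype(int)
w=((im[...,2]-im[...,0])>35)
w[:, :340]=0;w[:,612:]=0;w[:200]=0;w[420:]=0
ys,xs=np.nonzero(w);print(ys.min(),ys.max(),xs.min(),xs.max())
h=cv2.convexHull(np.stack([xs,ys],1).astype(np.float32));print(cv2.fitEllipse(h))
from meas import hull
c=dict(np.load("scene11.npz"))
for z in (.089,):
  h2=hull(c,(.5933,-.3742),[(96,z),(96,z-.008)]);h2=(h2.reshape(-1,2)-[250,180])*8;print(h2.min(0),h2.max(0))
h2=hull(c,(.5933,-.3742),[(96,.06),(96,0)]);h2=(h2.reshape(-1,2)-[250,180])*8;print("jar",h2.min(0),h2.max(0))
d=(im.max(2)<110);d[:340]=0;d[:,:330]=0;d[:,620:]=0;d[560:]=0
ys,xs=np.nonzero(d);print(ys.min(),ys.max(),xs.min(),xs.max())
```

```text
wood 300 367 611 489.0
wood 310 340 612 476.0
wood 320 340 610 475.0
wood 330 369 605 487.0
jar 440 355 581 468.0
jar 460 355 579 467.0
jar 480 359 573 466.0
jar 500 373 563 468.0
227 419 340 611
((477.6110534667969, 329.9973449707031), (212.2494354248047, 272.4248046875), 86.54496765136719)
[353.77319336 224.84228516] [600.9921875  420.37902832]
jar [343.78735352 273.91052246] [593.94091797 552.38793945]
342 542 354 588
```

Emit:
apply_moves --pt "0 2 -5 0" --pt "0 2 -10 0" --pt "0 2 -15 0" --pt "0 2 -20 0" --pt "0 2 -24 0" --pt "0 2 -27 0" --pt "0 2 -27 0"

```text
clock: 21.3
eef_pos: [0.5931, -0.3722, 0.0725]
orientation: [-2.663, -1.666, 0.002]
contact_force: [-1.1, -1.9, -0.9]
finger_gap: 0.288
```

Emit:
apply_moves --pt "0 0 -1 0" --pt "0 0 -2.5 0" --pt "0 0 -2.5 0"

```text
clock: 21.6
eef_pos: [0.5934, -0.3724, 0.0716]
orientation: [2.663, 1.666, -0.001]
contact_force: [-3.6, -0.4, 4.1]
finger_gap: 0.286
```

Contact at the expected height, so I'll release and retreat the way I came.

Emit:
apply_moves --pt "0 0 0 0" --pt "0 0 0 0" --pt "0 0 0 0" --pt "0 0 0 0" --pt "0 0 0 0" --claw 0

```text
clock: 22.1
eef_pos: [0.5938, -0.3718, 0.0706]
orientation: [-2.663, -1.666, -0.0]
contact_force: [0.1, -0.4, 0.4]
finger_gap: 0.501
```

Emit:
apply_moves --pt "0 0 10 0" --pt "0 0 30 0" --pt "0 0 70 0" --pt "-10 0 100 0" --pt "-45 10 100 0" --pt "-80 30 100 0" --pt "-100 65 100 0" --pt "-105 110 100 0"

```text
clock: 22.9
eef_pos: [0.4868, -0.2624, 0.1716]
orientation: [2.666, 1.66, -0.0]
contact_force: [1.1, 0.3, 0.1]
finger_gap: 0.504
```

Run:
```python
from snap import *
o=snap("12",{"top":(200,130,360,250),"scene":(240,160,360,250)})
for n in o:
    c=o[n];print(n,measure(c,(.593,-.373),L(96,.048),"wood"))
    P=cloud(c)
    u,v=proj(c,[.593,-.373,.068]).round().astype(int)
    print(P[v-11:v+12:3,u-12:u+13:3,2].round(3))
```

```text
{'clock': np.float64(23.0), 'q': array([-0.644 ,  0.2146,  1.6626,  0.0019,  1.2676, -1.7656]), 'eef_pos': array([ 0.487 , -0.2571,  0.1708]), 'orientation': array([-2.6577e+00, -1.6682e+00, -8.0000e-04]), 'contact_force': array([-0.3568, -0.1   , -0.366 ]), 'finger_gap': np.float64(0.5012)}
scene (array([ 0.59107523, -0.37435561]), 516.0, 593.378680493217, array([308.76937984, 225.16408269]))
[[ 0.003  0.     0.006  0.067  0.065 -0.001  0.004  0.004  0.008]
 [ 0.007  0.069  0.073  0.101  0.098  0.102  0.073  0.071  0.004]
 [ 0.067  0.067  0.074  0.097  0.097  0.096  0.069  0.071  0.069]
 [ 0.07   0.071  0.068  0.086  0.091  0.082  0.068  0.068  0.071]
 [ 0.072  0.07   0.071  0.072  0.07   0.073  0.071  0.074  0.073]
 [ 0.066  0.067  0.068  0.068  0.071  0.07   0.07   0.069  0.072]
 [ 0.067  0.069  0.068  0.069  0.072  0.069  0.071  0.071  0.068]
 [ 0.056  0.062  0.063  0.067  0.067  0.073  0.07   0.064  0.06 ]]
top (array([ 0.59394139, -0.37265961]), 646.0, 703.7366016872693, array([319.32120743, 175.27063983]))
[[ 0.002  0.068  0.066  0.067  0.064  0.067  0.064  0.067 -0.005]
 [ 0.064  0.064  0.073  0.067  0.073  0.068  0.07   0.065  0.065]
 [ 0.069  0.071  0.068  0.069  0.07   0.061  0.067  0.071  0.07 ]
 [ 0.066  0.063  0.06   0.093  0.099  0.1    0.071  0.076  0.062]
 [ 0.07   0.072  0.063  0.086  0.099  0.103  0.071  0.069  0.069]
 [ 0.066  0.072  0.063  0.063  0.066  0.072  0.063  0.072  0.071]
 [ 0.069  0.066  0.064  0.066  0.063  0.065  0.064  0.07   0.071]
 [ 0.033  0.066  0.059  0.062  0.067  0.071  0.068  0.069 -0.001]]
```

View pics/scene12.png

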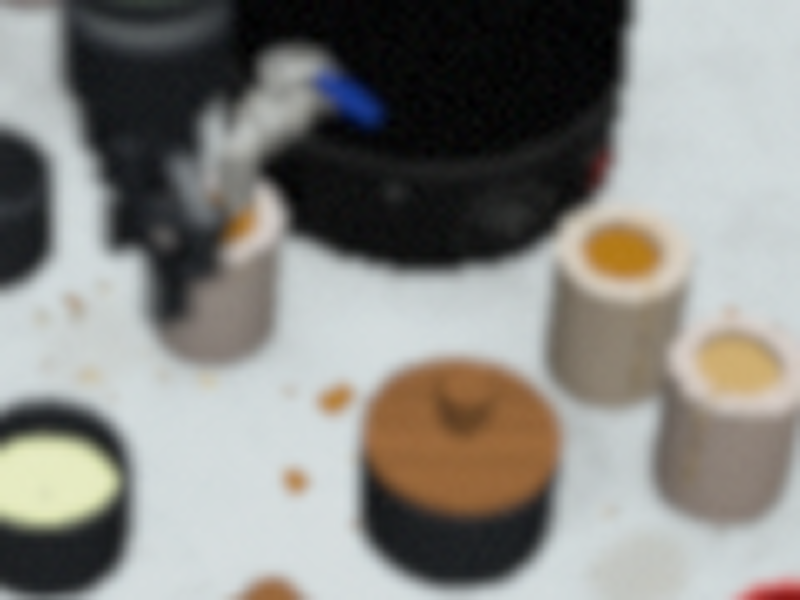

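The 96 mm lid is flush and level. Last is the 84 mm lid.

Emit:
apply_moves --pt "-5 40 0 0" --pt "-5 85 0 0" --pt "-5 130 0 0" --pt "-5 175 0 0" --pt "0 220 0 0" --pt "20 262 0 0" --pt "45 304 0 0" --pt "65 340 0 0"

```text
clock: 23.8
eef_pos: [0.5556, 0.08, 0.1721]
orientation: [2.661, 1.666, 0.004]
contact_force: [0.9, -0.7, -0.1]
finger_gap: 0.501
```

Emit:
apply_moves --pt "20 35 -10 0" --pt "35 70 -30 0" --pt "42 88 -50 0" --pt "42 88 -60 0" --pt "42 88 -60 0" --pt "42 88 -60 0"

```text
clock: 24.4
eef_pos: [0.596, 0.1649, 0.1113]
orientation: [2.664, 1.665, 0.0]
contact_force: [-0.6, -0.1, 0.4]
finger_gap: 0.5
```

Run:
```python
from snap import *
o=snap("13",{"top":(100,130,260,250),"scene":(120,90,280,210)})
```

```text
{'clock': np.float64(24.5), 'q': array([ 1.3000e-01,  4.1210e-01,  1.5355e+00, -3.0000e-04,  1.1916e+00,
       -9.8630e-01]), 'eef_pos': array([0.5966, 0.1648, 0.1123]), 'orientation': array([2.6636, 1.6634, 0.0033]), 'contact_force': array([-0.6675, -0.0129,  0.1426]), 'finger_gap': np.float64(0.4984)}
```

View pics/scene13.png

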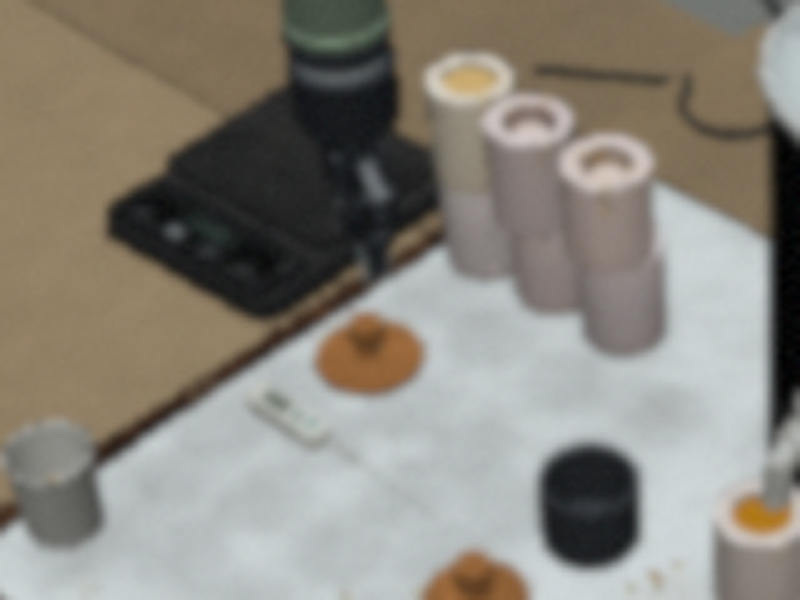

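Emit:
apply_moves --pt "-2.5 7 -20 0" --pt "-2.5 7 -45 0" --pt "-2.5 7 -65 0" --pt "-2.5 7 -80 0" --pt "-2.5 7 -86 0" --pt "-2.5 7 -87 0" --pt "-2.5 7 -87 0" --pt "-2.5 7 -87 0"

```text
clock: 25.3
eef_pos: [0.5943, 0.1731, 0.0251]
orientation: [2.663, 1.665, 0.004]
contact_force: [0.1, -0.1, -0.3]
finger_gap: 0.498
```

Run:
```python
from snap import *
o=snap("14",{"top":(100,130,260,250),"scene":(150,120,230,180)})
```

```text
{'clock': np.float64(25.4), 'q': array([ 0.1438,  0.5286,  1.5748, -0.    ,  1.0361, -0.9742]), 'eef_pos': array([0.5941, 0.1731, 0.0249]), 'orientation': array([2.6626, 1.6657, 0.003 ]), 'contact_force': array([-0.9824, -0.3151, -0.6247]), 'finger_gap': np.float64(0.4974)}
```

View pics/scene14.png

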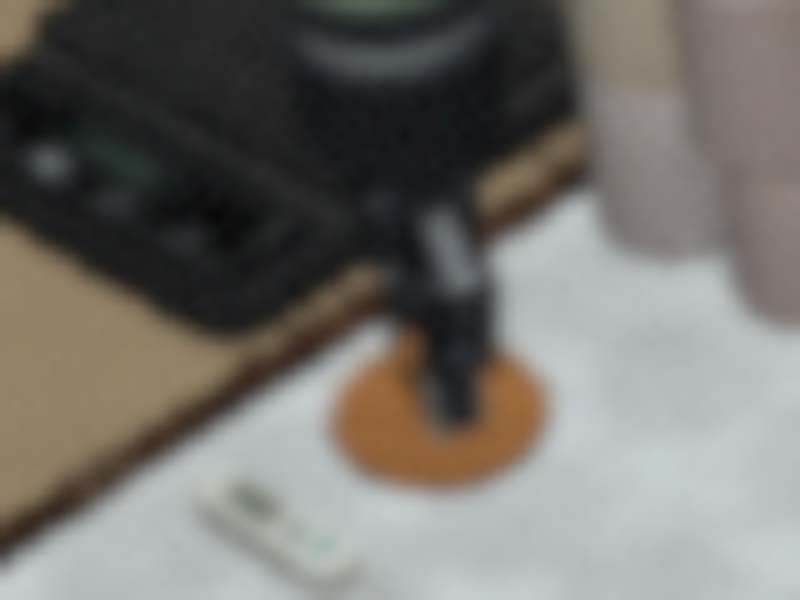

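Emit:
apply_moves --pt "0 0 0 0" --pt "0 0 0 0" --pt "0 0 0 0" --pt "0 0 0 0" --pt "0 0 0 0" --pt "0 0 0 0" --claw 1

```text
clock: 26.0
eef_pos: [0.5939, 0.1732, 0.0245]
orientation: [2.663, 1.666, 0.002]
contact_force: [-0.1, 0.8, 5.5]
finger_gap: 0.286
```

Emit:
apply_moves --pt "0 0 10 0" --pt "0 0 35 0" --pt "0 0 75 0" --pt "0 0 115 0" --pt "-15 -15 140 0" --pt "-35 -40 145 0" --pt "-55 -75 145 0" --pt "-75 -110 145 0"

```text
clock: 26.8
eef_pos: [0.5169, 0.0622, 0.1689]
orientation: [2.662, 1.668, -0.001]
contact_force: [0.1, -0.7, -0.9]
finger_gap: 0.285
```

Emit:
apply_moves --pt "-20 -40 0 0" --pt "-40 -80 0 0" --pt "-55 -120 0 0" --pt "-65 -160 0 0" --pt "-68.5 -200 0 0" --pt "-68.5 -240 0 0" --pt "-68.5 -275 0 0" --pt "-68.5 -298 -10 0"

```text
clock: 27.6
eef_pos: [0.45, -0.2381, 0.16]
orientation: [2.662, 1.662, 0.001]
contact_force: [-0.8, -0.9, -0.1]
finger_gap: 0.287
```

Emit:
apply_moves --pt "0 0 -20 0" --pt "0 0 -45 0" --pt "0 0 -58 0" --pt "0 0 -58 0" --pt "0 0 -58 0" --pt "0 0 -58 0"

```text
clock: 28.2
eef_pos: [0.4506, -0.2355, 0.102]
orientation: [2.661, 1.665, 0.001]
contact_force: [0.3, 0.2, -0.3]
finger_gap: 0.287
```

```bash
python3 - <<'E'
from snap import *
o=snap("15",{"top":(200,130,360,250),"scene":(200,180,300,255)})
E
python3 - <<'E'
from meas import *
c=dict(np.load("scene15.npz"))
f=lambda l:((hull(c,(.4505,-.235),l).reshape(-1,2)+.5-[200,180])*8)
for n,l in(("disc",[(84,.0885),(84,.0965)]),("jar",[(84,0),(84,.06)])):
    h=f(l);print(n,h.min(0),h.max(0),(h.min(0)+h.max(0))/2)
E
```

```text
{'clock': np.float64(28.3), 'q': array([-0.6519,  0.2142,  1.8243, -0.    ,  1.1004, -1.7703]), 'eef_pos': array([ 0.4506, -0.2355,  0.1021]), 'orientation': array([2.6609e+00, 1.6653e+00, 1.4000e-03]), 'contact_force': array([-0.6639, -0.1544,  0.0107]), 'finger_gap': np.float64(0.2855)}
disc [265.31762695 252.04101562] [481.17114258 426.61108398] [373.24438477 339.3260498 ]
jar [269.0723877  313.82128906] [481.33398438 570.93212891] [375.20318604 442.37670898]
```

View pics/scene15.png

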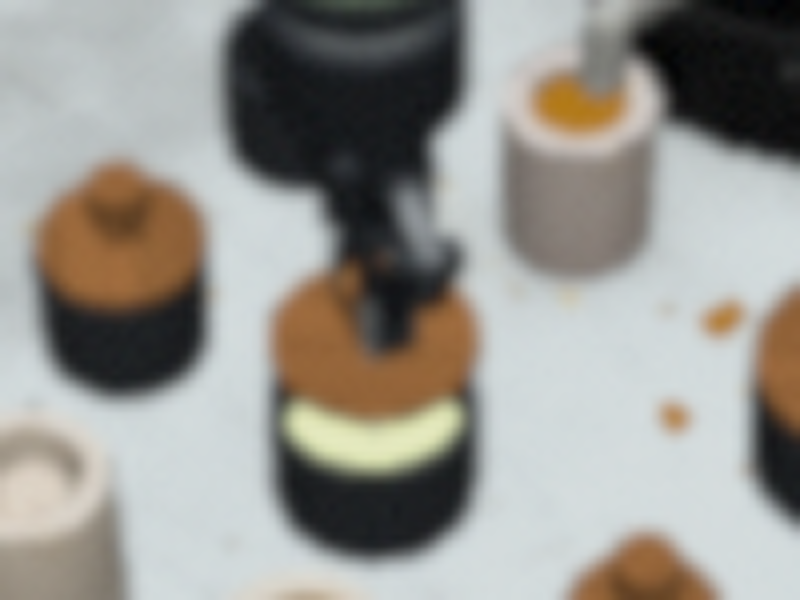

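Emit:
apply_moves --pt "0 0 -8 0" --pt "0 0 -15 0" --pt "0 0 -20 0" --pt "0 0 -24 0" --pt "0 0 -27 0" --pt "0 0 -28 0" --pt "0 0 -28 0"

```text
clock: 29.0
eef_pos: [0.4498, -0.2351, 0.0727]
orientation: [2.663, 1.666, 0.0]
contact_force: [-0.2, -0.4, -0.9]
finger_gap: 0.289
```

Emit:
apply_moves --pt "0 0 -1 0" --pt "0 0 -2 0" --pt "0 0 -2 0"

```text
clock: 29.3
eef_pos: [0.45, -0.2353, 0.0725]
orientation: [2.663, 1.666, 0.0]
contact_force: [-3.5, 2.6, 10.5]
finger_gap: 0.288
```

Emit:
apply_moves --pt "0 0 0 0" --pt "0 0 0 0" --pt "0 0 0 0" --pt "0 0 0 0" --pt "0 0 0 0" --claw 0

```text
clock: 29.8
eef_pos: [0.4496, -0.2349, 0.0705]
orientation: [-2.663, -1.666, 0.0]
contact_force: [-0.5, 0.9, 0.1]
finger_gap: 0.501
```

Emit:
apply_moves --pt "0 0 10 0" --pt "0 0 30 0" --pt "0 0 70 0" --pt "0 0 110 0" --pt "-5 40 130 0" --pt "-10 85 140 0" --pt "-10 130 140 0" --pt "-10 175 140 0"

```text
clock: 30.6
eef_pos: [0.4399, -0.0588, 0.2124]
orientation: [2.663, 1.663, 0.003]
contact_force: [0.8, 0.5, 0.9]
finger_gap: 0.501
```

Emit:
apply_moves --pt "0 45 0 0" --pt "0 90 0 0" --pt "0 135 0 0" --pt "0 180 0 0" --pt "0 220 0 0" --pt "0 240 0 0" --pt "0 250 0 0" --pt "0 250 0 0"

```text
clock: 31.4
eef_pos: [0.4396, 0.1907, 0.2112]
orientation: [2.661, 1.669, 0.001]
contact_force: [0.3, 0.2, 0.5]
finger_gap: 0.502
```

Run:
```python
from snap import *
o=snap("16",{"top":(180,130,380,280),"scene":(180,130,360,265)})
for d,xy in((60,(.436,-.386)),(72,(.4395,-.103)),(84,(.45,-.235)),(96,(.593,-.373))):
    for n in o:
        c=o[n];P=cloud(c);p=measure(c,xy,L(d,.048),"wood")[0]
        q=P.reshape(-1,3);rr=np.hypot(*(q[:,:2]-xy).T);k=(rr>.018)&(rr<d/2000-.005)&(q[:,2]>.05)&(q[:,2]<.082)
        A=np.c_[q[k,:2]-xy,np.ones(k.sum())];s=np.linalg.lstsq(A,q[k,2],rcond=None)[0]
        print(d,n,"xy",p.round(4),"disc z %.4f tilt %s n=%d"%(s[2],s[:2].round(3),k.sum()))
for n in("top0","top16"):
    print(n,measure(dict(np.load(n+".npz")),(.577,-.0758),J(72),"jar")[0])
```

```text
{'clock': np.float64(31.5), 'q': array([ 2.2570e-01,  1.8300e-02,  1.7938e+00, -7.0000e-04,  1.3296e+00,
       -8.9170e-01]), 'eef_pos': array([0.4397, 0.1892, 0.2109]), 'orientation': array([ 2.6632e+00,  1.6652e+00, -4.0000e-04]), 'contact_force': array([ 0.1729, -0.0432,  0.042 ]), 'finger_gap': np.float64(0.4996)}
60 scene xy [ 0.4328 -0.3886] disc z 0.0694 tilt [0.013 0.027] n=68
60 top xy [ 0.4359 -0.3862] disc z 0.0677 tilt [-0.002  0.015] n=92
72 scene xy [ 0.4377 -0.105 ] disc z 0.0691 tilt [-0.01  0.  ] n=111
72 top xy [ 0.4406 -0.104 ] disc z 0.0680 tilt [-0.015 -0.009] n=202
84 scene xy [ 0.4478 -0.2377] disc z 0.0695 tilt [ 0.002 -0.002] n=209
84 top xy [ 0.4513 -0.2362] disc z 0.0679 tilt [-0.005  0.006] n=320
96 scene xy [ 0.5911 -0.3744] disc z 0.0696 tilt [0.001 0.009] n=314
96 top xy [ 0.5941 -0.3726] disc z 0.0681 tilt [-0.004  0.008] n=456
top0 [ 0.57671578 -0.07584524]
top16 [ 0.57662505 -0.07581955]
```

View pics/scene16.png

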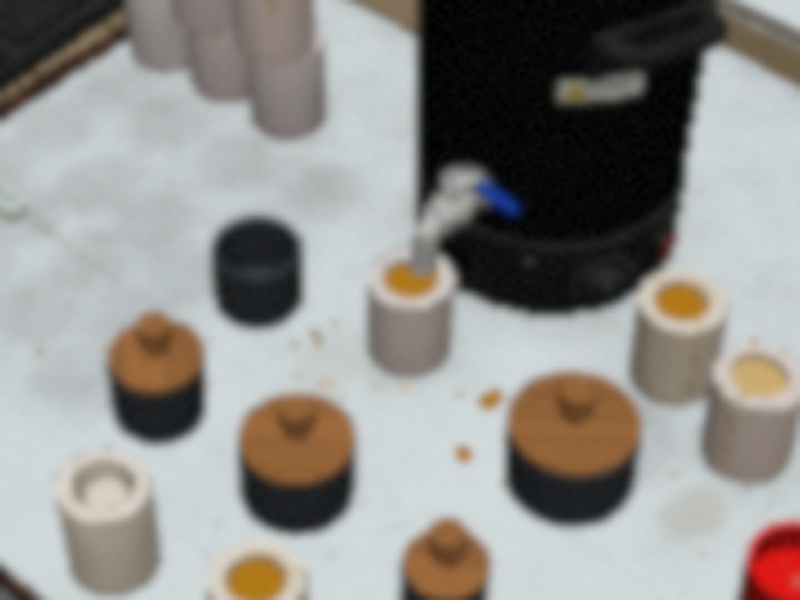

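View pics/top16.png

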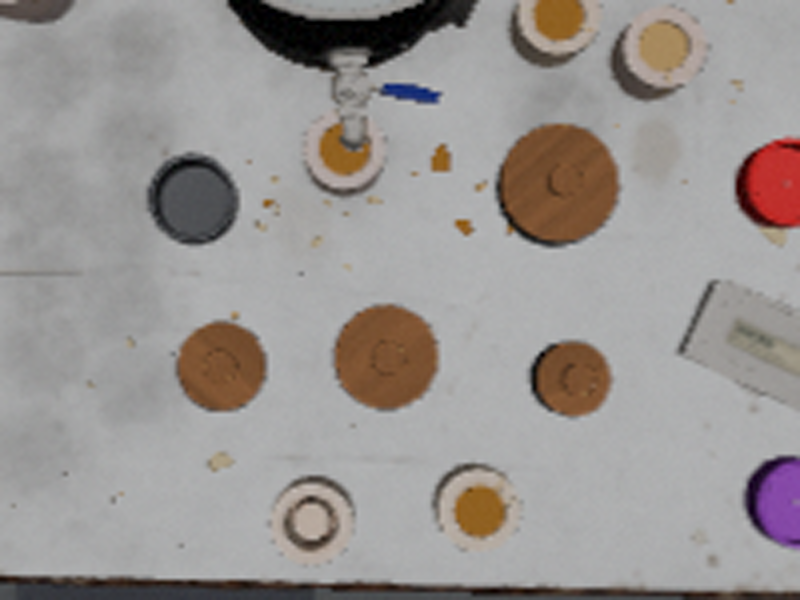

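All four lids lie flush. Their disc tops read 0.068 to 0.070 m with tilt at or below about 0.03, and the empty jar at (195,198) is open and unmoved. I'll hand in now.

Run:
```python
from cell import ticket
print(ticket.hand_in())
```

```text
the job is handed in; nothing more can be done
None
```

All four poured candles are closed, each with the lid of its own size, and the job was handed in at about 31.5 s. I lifted each lid by its knob, checked it over the jar in the scene camera, lowered it to light contact (3 to 10 N), released it and backed the arm away.

- **Seating:** the disc tops read 0.068 m in the top camera and about 0.069 m in the scene camera, against 0.068 m expected. Fitted tilts were under about 0.03 rad.
- **Position:** by the top camera the lids sit within about 2 mm of where the jars were measured at the start. The empty jar is open and moved only about 0.1 mm.
- **Disagreements:** the scene camera put the lids 2 to 4 mm nearer the robot than the top camera did. I put that down to its calibration and its oblique view. The 96 mm lid looked about 2.5 mm off just before lowering, so I shifted it 2 mm and it went in flush.

No check failed, and the hand-in gave no verdict.

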